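# Load, lock and start the parts washer

### The job

Put all the valve bodies from the low aluminium frame on the bench (three or four of them) into the parts washer's chamber, side by side on its floor; then shut the lid fully and turn the red quarter-turn latch clockwise until it snaps into its locked detent over the lid. Only then start the machine: turn the key clockwise all the way to START, hold it there for a second, and let it spring back to RUN. Leave the bottles and the plug gauge alone.

Things in the scene. Friction and masses are not known exactly. Their poses are not given: they have to be found in the camera images.
- valve0_c (a point): grey die-cast zinc valve body, block 30 x 30 x 52 mm, 0.19 kg; 3 or 4 of the four are there (an absent one reads None). It starts standing inside a flat fixed aluminium frame with a 15 mm high rim; the 80 mm high press bed begins behind it, at x = 0.556 m. This point is its centre; its z axis runs along the 52 mm length (up while it stands), x and y are square to its 30 mm wide flat sides
- valve1_c (a point): grey die-cast zinc valve body, block 30 x 30 x 52 mm, 0.19 kg; 3 or 4 of the four are there (an absent one reads None). It starts standing inside a flat fixed aluminium frame with a 15 mm high rim; the 80 mm high press bed begins behind it, at x = 0.556 m. This point is its centre; its z axis runs along the 52 mm length (up while it stands), x and y are square to its 30 mm wide flat sides
- valve2_c (a point): grey die-cast zinc valve body, block 30 x 30 x 52 mm, 0.19 kg; 3 or 4 of the four are there (an absent one reads None). It starts standing inside a flat fixed aluminium frame with a 15 mm high rim; the 80 mm high press bed begins behind it, at x = 0.556 m. This point is its centre; its z axis runs along the 52 mm length (up while it stands), x and y are square to its 30 mm wide flat sides
- valve3_c (a point): grey die-cast zinc valve body, block 30 x 30 x 52 mm, 0.19 kg; 3 or 4 of the four are there (an absent one reads None). It starts standing inside a flat fixed aluminium frame with a 15 mm high rim; the 80 mm high press bed begins behind it, at x = 0.556 m. This point is its centre; its z axis runs along the 52 mm length (up while it stands), x and y are square to its 30 mm wide flat sides
- chamber (a point): Centre of the washer's chamber floor, 30 mm above the bench: a square open steel chamber, 172 x 172 mm inside, 65 mm deep, walls 6 mm thick; x, y run parallel to its walls, z up, origin fixed. The lid's hinge is along its +y side (the robot's left), the blue latch ledge on its -y side. Valve bodies fit in two rows of two, 70 mm apart
- lid_edge (a point): Middle of the lid's free edge, at half thickness. The lid is a flat plate 188 x 188 mm, 8 mm thick, with blue frame and clear window; this edge lies 190 mm from the hinge line. With the lid open it is the uppermost edge; shut, it is at y = -92 mm of the chamber and the plate's upper face is 105 mm above the bench
- lid_hinge (a point): middle of the lid's hinge line, which runs along the chamber's x axis, 98 mm to the +y side of the chamber's centre and 67 mm above its floor. Turns with the lid
- lid (a joint): Lid angle: 0 shut flat on the rim, grows as it opens; 1.57 upright, beyond that leaning away to the chamber's +y side (stop at 1.95). The hinge is stiff (0.35 N m friction): the lid stays where it is left and must be pushed all the way down, with 2 to 4 N near its free edge
- latch_grip (a point): Centre of the latch's red bar handle: 44 mm long along this frame's x, 12 mm thick (y), 26 mm tall, about 130 mm above the bench on the blue ledge; it turns about an upright axis through this point. A steel tongue under it points along this frame's -x: toward the robot, beside the lid, when unlocked; over the lid's edge when locked
- latch (a joint): Latch angle: 0 unlocked, turns clockwise seen from above, 1.57 locked against its stop. It has an over-centre detent: turn it past 0.7 with up to 0.13 N m; let go beyond about 0.85 it snaps on by itself to its locked detent at 1.57, let go short of 0.5 it snaps back to 0. The handle sinks 5 mm as it locks
- key_grip (a point): Centre of the black flat head of the key in the spring-return switch on the yellow control box (85 x 85 x 64 mm, fixed): 34 mm long along this frame's x, 9 mm thick (y), 28 mm tall, its centre 97 mm above the bench. The key stays in the switch and turns about the upright axis through this point
- key (a joint): angle of the key: 0 at RUN (green mark), where it stands at first; turns clockwise seen from above against a spring (0.12 N m per rad) to its stop at 0.9, START (red mark). Let go, it springs back to RUN
- oil_bottle: white oil bottle with red spout, 52 mm wide, 142 mm tall, a bystander; origin at the centre of its foot
- go_gauge: steel plug gauge lying on the bench, 79 x 29 x 16 mm, a bystander; origin at the centre of its underside
- threadlock_bottle: small red bottle with black cap, 33 mm wide, 97 mm tall, a bystander; origin at the centre of its foot

How it is judged:
By the outcome, as a careful person would: the job done as asked, in the order asked, and still so for the second after the job is handed in, with the robot touching nothing.
Of valve0, valve1, valve2, valve3 only 3 to 4 are there at a start; the rules pass over those that are not, and their reading is None.
At some moment in a run one of valve0, valve1, valve2, valve3 may be knocked a few centimetres aside while the robot is not near it.
Once in a run the grip may slacken for a moment while it holds something.
It also fails if it takes over 208 s, if anything falls off the work surface, if the arm or the gripper's body presses on something with over 40 N, if the wrist force passes 120 N, or if a joint passes its speed limit or range.

### The arm

A 6-joint arm with a two-finger parallel gripper is mounted at the origin on a cart in front of the work surface, level with it; the furniture and walls round the work are solid. World frame = base frame: x ahead of the robot, y to its left, z up, the work surface at z = 0. Lengths are in mm, angles in rad, forces in N, time in s.
With the tool pointing down it reaches from about 275 to 750 mm from the base axis. Payload 10.2 kg.
Tool frame: the origin (TCP) lies midway between the tips of the shut fingers; the grasp point (between the pads) lies 19 mm behind it; z points along the fingers, y is the line along which they close (so a half turn about z gives the same grasp; the last joint's range is limited). The gripper opens to 85 mm and grips with 20 to 120 N. Pads are 22 mm wide; open, the fingers measure 114 mm over their backs; the gripper's body (76 mm by 85 mm) begins 54 mm behind the grasp point. The pads swing forward as they close: fully open they stand 13 mm farther back than shut.
Start: joints at [-1.338, 0.313, 1.498, -0, 1.331, -0.223], TCP at [231.084, -471.414, 231.294] pointing down, gripper open.
Joint ranges: [-2.94, 2.94], [-0.97, 2.17], [0.19, 2.56], [-1.23, 4.37], [0.02, 3.11], [-2.88, 2.88]. Speed limits (rad/s): [2.39, 2.39, 3.01, 3.14, 3.14, 3.14].

### API

Orientations are given as a unit quaternion [w, x, y, z].
In Python, from rig import sense, capture, finish_job, find_in, place_of gives the robot as it stands. The module is installed in compiled form; this text tells all that it offers.
- The arm moves only by the shell command python3 -m jog 'ROWS' [FORCE]. ROWS is JSON, a list of rows, each an object of numbers: "tx", "ty", "tz": the shift along the tool's x, y, z in mm; "ax", "ay", "az": the turn, a rotation vector about the tool's x, y, z in rad; "jaw": the closure, from -1 (fully open) to 1 (shut), so that 0 is half open. In form: [{"tx": .., "ty": .., "tz": .., "ax": .., "ay": .., "az": .., "jaw": ..}, ...]. A call has 1 to 5 rows; each row shifts and turns the commanded pose from where the row before left it, along the tool's axes as they then stand; what a row does not reach is not made up. A row lasts 1/8 s, in which the tool goes at most 62.5 mm and 10.7 degrees, less where a joint would pass 70% of its speed; a pose out of reach is approached as far as the arm can. A call with a gripper value outside its range is refused whole. The fingers move at their own pace and stop on an object; FORCE is the grip in N (left out, the last holds). Time passes only in rows, so rows that do not move let the fingers close. It gives the time, the measured TCP pose, the force, the opening and the grip force at its end, in the units of the state.
- sense(): the state, without advancing time (a new reading comes with each control period).
- capture(name): name is "side" or "top" or "wrist"; returns a dict with "color" (480x640x3 uint8, red, green, blue), "depth" (480x640 float32, mm along the optical axis (not along the pixel's ray), 0 where there is no reading), "fx", "fy", "cx", "cy" (pixels), "camera_from_world" (4x4, takes a point from world to camera coordinates); the wrist camera has in their place "mount" (4x4, takes a point from camera to tool coordinates, whose origin is the TCP and whose axes are the flange's). Camera axes: x right, y up, looking along -z (the intrinsics and any distortion apply to the point x, -y, -z); pixel columns grow to the right and rows downward; lengths in mm; the calibration is good to about 2 mm. A picture is of the moment at which its call begins: read the wrist's pose just before it.
- finish_job(): hands the job in; it is judged then, once.
Trained networks look in the newest picture that a camera, given by its name, has taken for a name from the list of things; names that differ only in an ending like _2 or _b are one class to them, and where a whole thing is asked for, a point or a joint stands for the part that bears it (a point fixed in the world has none). Each returns a list of dicts, best first, with "conf" (0 to 1); they miss things now and then, are a little off and sometimes report something else, mostly with a low value. They report only what shows in the picture. A call takes as long as a camera call.
- find_in(query, camera): "centre" ([column, row] in pixels, amid what is visible of it).
- place_of(query, camera): "centre" ([column, row] in pixels: a listed point, or the origin of a listed thing).
The state is a dict: "time_s": time; "joints": joint angles; "dq": joint speeds; "tau": joint torques, N m; "eef_pos": TCP position; "ee_rot": TCP orientation; "force": force on the tool from outside, world axes, zero at the start; "wrist_torque": the same for the moment, N m; "grip_width": opening from 0.0 (shut) to 1.0 (fully open); "grip_force": force on a finger pad.
Only numpy, scipy, OpenCV 4.12 (cv2) and the standard library are available. Lean on these libraries where they do the work, as an engineer would, in place of code of your own. Each camera call takes 0.05 s, during which the arm holds its last target. There are 200 camera calls.

## Working session

There is one attempt and no reset: what is moved stays moved. The work goes in short steps, Python scripts to look and compute and a shell command to move; the robot and the scene stay as the last step left them, time stands still between calls to the robot, and variables do not carry over. Pictures are saved under pics/ and viewed, at most 14 in all, crops included, and the job is handed in when it is done.

```bash
mkdir -p pics
cat > h.py <<'E'
import numpy as np, cv2
from rig import sense, capture, find_in, place_of
from scipy.spatial.transform import Rotation as R
def tool():
    s=sense(); q=s["ee_rot"]; T=np.eye(4)
    T[:3,:3]=R.from_quat([q[1],q[2],q[3],q[0]]).as_matrix(); T[:3,3]=s["eef_pos"]; return T
def cap(n):
    T=tool(); c=capture(n)
    c["w"]=T@c["mount"] if n=="wrist" else np.linalg.inv(c["camera_from_world"]); return c
def ray(c,px):
    d=np.array([(px[0]-c["cx"])/c["fx"],-(px[1]-c["cy"])/c["fy"],-1.]); return c["w"][:3,3],c["w"][:3,:3]@d
def at_z(c,px,z):
    o,d=ray(c,px); return o+d*(z-o[2])/d[2]
def at_depth(c,px,k=3):
    x,y=int(round(px[0])),int(round(px[1])); p=c["depth"][max(0,y-k):y+k+1,max(0,x-k):x+k+1]; p=p[p>0]
    o,d=ray(c,px); return o+d*np.median(p) if p.size else None
def cloud(c):
    v,u=np.mgrid[:480,:640]; D=c["depth"]
    P=np.stack([(u-c["cx"])/c["fx"]*D,-(v-c["cy"])/c["fy"]*D,-D],-1)
    return P@c["w"][:3,:3].T+c["w"][:3,3]
def save(c,n): cv2.imwrite(f"pics/{n}.png",c["color"][:,:,::-1])
E
python3 - <<'E'
from h import *
np.set_printoptions(precision=1,suppress=True)
print({k:v for k,v in sense().items()})
for n in ["top","side"]:
    c=cap(n); save(c,n+"0"); print(n,c["fx"],[k for k in c], c["w"][:3,3])
    for q in ["valve0_c","chamber","lid_edge","lid_hinge","latch_grip","key_grip","oil_bottle","go_gauge","threadlock_bottle"]:
        for d in place_of(q,n)[:5]: print(q,round(d["conf"],2),np.array(d["centre"]),at_depth(c,d["centre"]))
E
```

```text
{'time_s': 0.0, 'joints': array([-1.3,  0.3,  1.5,  0. ,  1.3, -0.2]), 'dq': array([ 0., -0.,  0., -0.,  0., -0.]), 'tau': array([ -0. , -41.2, -26. ,  -0. ,   0. ,   0. ]), 'eef_pos': array([ 231. , -471.2,  230.8]), 'ee_rot': array([-0. ,  1. ,  0.2,  0. ]), 'force': array([-0.1,  0.2, -0.8]), 'wrist_torque': array([-0.1,  0.1,  0. ]), 'grip_force': 0.0, 'grip_width': 1.0010411303960307}
top 538.1160561967718 ['color', 'depth', 'fx', 'fy', 'cx', 'cy', 'camera_from_world', 'w'] [ 384.8  -92.8 1891.5]
valve0_c 0.67 [398.5 286. ] [ 424.6 -365.2   45.1]
chamber 0.84 [196.6 249.6] [540.8 333.5  28.7]
lid_edge 0.66 [137.1 242.3] [539.5 456.8 276.2]
lid_hinge 0.84 [166.6 246.2] [545.4 419.8  92.7]
latch_grip 0.7 [225.6 248.9] [538.9 221.1  96.8]
key_grip 0.61 [316.2 276.4] [452.3 -83.2  74. ]
oil_bottle 0.58 [227.5 202.8] [702.6 227.3  53.1]
go_gauge 0.48 [469.2 283.7] [ 437.2 -619.7    1.9]
threadlock_bottle 0.47 [443.3 282.3] [ 440.7 -527.8    6.2]
side 534.3565449325457 ['color', 'depth', 'fx', 'fy', 'cx', 'cy', 'camera_from_world', 'w'] [  152.9 -1399.9   952.4]
valve0_c 0.8 [301.7 319.7] [ 440.4 -367.    34.7]
chamber 0.76 [271.  202.1] [505.9 185.7  93.8]
chamber 0.25 [275.4 190.5] [526.5 195.9 129.4]
lid_edge 0.74 [261.2 123.3] [553.  460.4 275. ]
lid_hinge 0.74 [262.2 172.6] [533.4 422.2  96.7]
latch_grip 0.72 [262.9 123.2] [559.  458.5 275.2]
latch_grip 0.5 [271.2 188.4] [514.9 206.7 134.4]
latch_grip 0.45 [286.2 284.7] [ 441.8 -216.7   42.4]
key_grip 0.42 [277.2 241.7] [456.  -81.2 103. ]
oil_bottle 0.54 [323.8 211.2] [705.1 212.5   4.6]
oil_bottle 0.48 [303.5 300.6] [ 468.6 -293.6   35.3]
go_gauge 0.47 [334.6 401. ] [ 434.3 -629.8   11.2]
threadlock_bottle 0.26 [272. 201.] [510.2 187.9  96.1]
```

View pics/top0.png

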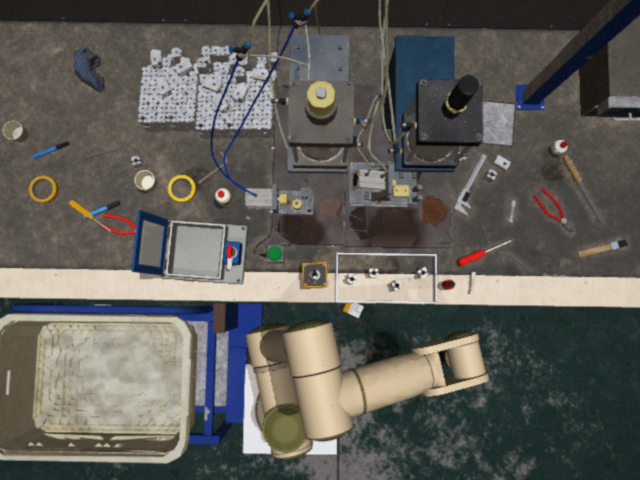

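View pics/side0.png

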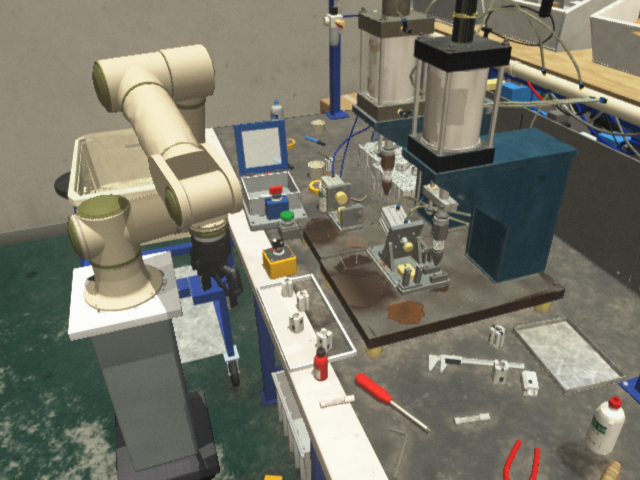

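Top view: four valves stand in the frame at about (350,279), (373,272), (395,286) and (422,272). The red bottle is at (447,285), the gauge at (471,283), the key box at (314,274), the chamber at (197,249) and the latch at (230,250). The lid is open and leaning back. Next, a closer look with the wrist camera.

```bash
cat >> h.py <<'E'
def to(x,y,z,yaw=None):
    """tool-frame shift (before turning) and the turn to tool-down with tool x at world yaw (mod pi)"""
    T=tool(); s=T[:3,:3].T@(np.array([x,y,z])-T[:3,3])
    cur=np.arctan2(T[1,0],T[0,0])
    if yaw is None: yaw=cur
    yaw=cur+(yaw-cur+np.pi/2)%np.pi-np.pi/2
    G=np.array([[np.cos(yaw),np.sin(yaw),0],[np.sin(yaw),-np.cos(yaw),0],[0,0,-1]])
    r=R.from_matrix(T[:3,:3].T@G).as_rotvec()
    print("shift",s.round(1),"turn",r.round(3),"j6",sense()["joints"][5].round(2),"curyaw",cur.round(3),"pos",T[:3,3].round(1))
E
python3 - <<'E'
from h import *
c=cap("wrist");print(c["mount"].round(2),c["fx"])
to(400,-330,330,0)
E
```

```text
[[  -0.      0.95    0.32   84.01]
 [   1.      0.     -0.      1.03]
 [  -0.      0.32   -0.95 -141.58]
 [   0.      0.      0.      1.  ]] 372.6825174514796
shift [213.9 -52.6 -98.7] turn [-0.    -0.     0.456] j6 -0.22 curyaw 0.456 pos [ 231.1 -471.4  231.3]
```

```bash
python3 -m jog '[{"tx":50,"ty":-10,"tz":-10,"az":0.152},{"tx":50,"ty":0,"tz":-10,"az":0.152},{"tx":55,"ty":20,"tz":-10,"az":0.152},{"tx":45,"ty":-50,"tz":-10},{}]' 40
python3 - <<'E'
from h import *
np.set_printoptions(precision=1,suppress=True)
to(440,-330,280,0)
c=cap("wrist"); save(c,"w1")
for d in place_of("valve0_c","wrist"): print(round(d["conf"],2),np.array(d["centre"]),at_z(c,d["centre"],26))
E
```

```text
shift [249.8 -35.  -48.7] turn [-0.  -0.   0.5] j6 -0.22 curyaw 0.456 pos [ 231.1 -471.4  231.3]schema error: expected keys tx, ty, tz, ax, ay, az, jaw
```

View pics/w1.png

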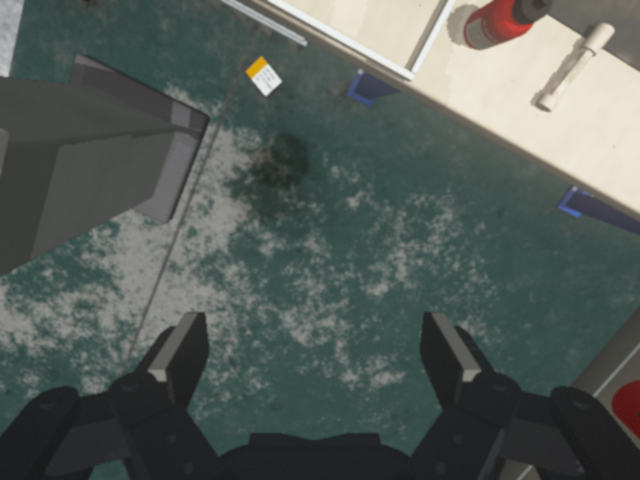

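Nothing moved: the rows were refused. The wrist view shows the floor, with the frame's corner at (410,75) and the red bottle at (495,20). I'll retry with full keys.

```bash
python3 -m jog '[{"tx":50,"ty":-10,"tz":-10,"ax":0,"ay":0,"az":0.152,"jaw":-1},{"tx":50,"ty":0,"tz":-10,"ax":0,"ay":0,"az":0.152,"jaw":-1},{"tx":55,"ty":20,"tz":-10,"ax":0,"ay":0,"az":0.152,"jaw":-1},{"tx":45,"ty":-50,"tz":-10,"ax":0,"ay":0,"az":0,"jaw":-1},{"tx":0,"ty":0,"tz":0,"ax":0,"ay":0,"az":0,"jaw":-1}]' 40
python3 - <<'E'
from h import *
np.set_printoptions(precision=1,suppress=True)
to(440,-330,280,0)
c=cap("wrist"); save(c,"w2")
for d in place_of("valve0_c","wrist"): print(round(d["conf"],2),np.array(d["centre"]),at_z(c,d["centre"],26))
E
```

```text
time_s: 1.78
eef_pos: [420.6, -388.6, 271.0]
ee_rot: [0.0, 1.0, 0.002, 0.0]
force: [-1.9, 1.0, 0.6]
grip_width: 1.0
grip_force: 0.0
shift [ 19.7 -58.5  -9. ] turn [ 0. -0.  0.] j6 0.62 curyaw 0.005 pos [ 420.6 -388.6  271. ]
0.61 [284.9 189.5] [ 428.6 -359.    26. ]
```

View pics/w2.png

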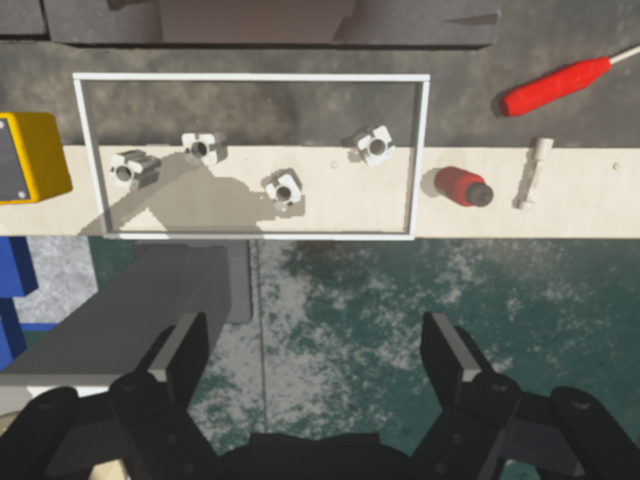

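Wrist view: four valve tops at about (127,170), (205,147), (284,190) and (376,146), all clear of each other inside the frame. Now I'll get positions and yaws from depth.

```bash
cat >> h.py <<'E'
def tops(c,box=(360,540,-520,-160),zlo=44,zhi=60):
    P=cloud(c); m=(P[...,2]>zlo)&(P[...,2]<zhi)&(P[...,0]>box[0])&(P[...,0]<box[1])&(P[...,1]>box[2])&(P[...,1]<box[3])&(c["depth"]>0)
    n,l,st,_=cv2.connectedComponentsWithStats(m.astype(np.uint8)); out=[]
    for i in range(1,n):
        if st[i,4]<60: continue
        q=P[l==i]; r=cv2.minAreaRect(q[:,:2].astype(np.float32))
        out.append(r); print("px",st[i,:5],"c",np.round(r[0],1),"size",np.round(r[1],1),"yaw",round(np.radians(r[2]),2),"z",np.percentile(q[:,2],[10,50,90]).round(1))
    return out
E
python3 - <<'E'
from h import *
c=cap("wrist"); tops(c)
im=c["color"][110:240,60:440]; cv2.imwrite("pics/w2c.png",cv2.resize(im,None,fx=2.1,fy=2.1,interpolation=2)[:,:,::-1])
E
```

```text
px [356 123  38  41 672] c [ 474.3 -449.2] size [30.1 30. ] yaw 0.53 z [47.4 49.3 51. ]
px [179 131  37  33 718] c [ 471.3 -280.4] size [30.  30.7] yaw 0.06 z [47.1 49.  50.7]
px [105 151  37  39 732] c [ 448.7 -205.8] size [30.8 30.8] yaw 1.24 z [46.7 48.8 50.6]
px [264 171  36  39 633] c [ 429.3 -359.6] size [30.1 29.8] yaw 0.53 z [47.3 49.1 50.8]
```

View pics/w2c.png

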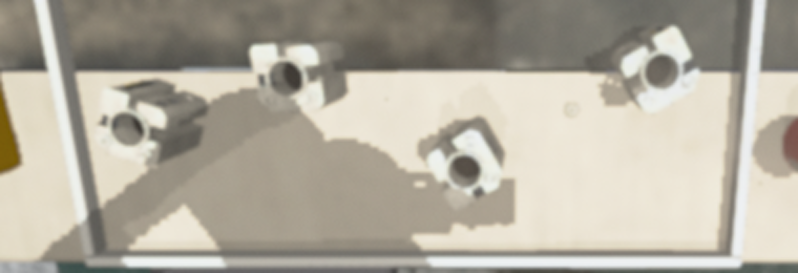

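Clean 30 mm squares with positions and yaws. I'll look at the chamber later, when I carry over. First pick is the valve at (449,-206), yaw -0.33.

```bash
python3 -m jog '[{"tx":10,"ty":-60,"tz":40,"ax":0,"ay":0,"az":0,"jaw":0},{"tx":10,"ty":-60,"tz":40,"ax":0,"ay":0,"az":0,"jaw":0},{"tx":8,"ty":-62,"tz":40,"ax":0,"ay":0,"az":0,"jaw":0},{"tx":0,"ty":0,"tz":40,"ax":0,"ay":0,"az":0.165,"jaw":0},{"tx":0,"ty":0,"tz":0,"ax":0,"ay":0,"az":0.165,"jaw":0}]' 40
python3 - <<'E'
from h import *
to(448.7,-205.8,15,-0.33); c=cap("wrist"); tops(c)
E
```

```text
time_s: 2.55
eef_pos: [440.3, -235.3, 125.6]
ee_rot: [-0.001, 0.986, -0.168, -0.002]
force: [0.4, 0.1, 0.6]
grip_width: 0.5
grip_force: 0.0
shift [ -1.2 -30.4 110.6] turn [-0.002  0.005 -0.007] j6 1.18 curyaw -0.337 pos [ 440.3 -235.3  125.6]
px [625  67  15  26 256] c [ 478.3 -432.8] size [ 5.8 12.8] yaw 1.21 z [44.7 47.5 49.6]
px [ 336  154   63   59 1770] c [ 471.4 -280. ] size [30.3 30. ] yaw 0.05 z [47.6 49.2 50.9]
px [ 481  174   63   64 1944] c [ 429.5 -359. ] size [31.5 30.2] yaw 0.51 z [46.1 49.1 50.8]
px [ 240  232   49   47 1562] c [ 448.9 -205. ] size [30.3 30.2] yaw 1.22 z [46.8 49.  50.7]
```

```bash
python3 -m jog '[{"tx":-1.5,"ty":-31,"tz":20,"ax":0,"ay":0,"az":0,"jaw":0},{"tx":0,"ty":0,"tz":40,"ax":0,"ay":0,"az":0,"jaw":0},{"tx":0,"ty":0,"tz":35,"ax":0,"ay":0,"az":0,"jaw":0},{"tx":0,"ty":0,"tz":16,"ax":0,"ay":0,"az":0,"jaw":0},{"tx":0,"ty":0,"tz":0,"ax":0,"ay":0,"az":0,"jaw":0}]' 40 &&
python3 -m jog '[{"tx":0,"ty":0,"tz":0,"ax":0,"ay":0,"az":0,"jaw":1},{"tx":0,"ty":0,"tz":0,"ax":0,"ay":0,"az":0,"jaw":1},{"tx":0,"ty":0,"tz":0,"ax":0,"ay":0,"az":0,"jaw":1},{"tx":0,"ty":0,"tz":-15,"ax":0,"ay":0,"az":0,"jaw":1},{"tx":0,"ty":0,"tz":-20,"ax":0,"ay":0,"az":0,"jaw":1}]' 50; python3 -c "
from h import *
to(540,333,330,0)"
```

```text
time_s: 3.22
eef_pos: [450.3, -206.4, 17.0]
ee_rot: [-0.0, 0.986, -0.164, -0.0]
force: [0.2, 0.1, -0.1]
grip_width: 0.5
grip_force: 0.0
time_s: 3.85
eef_pos: [450.4, -205.6, 53.0]
ee_rot: [-0.0, 0.986, -0.164, -0.0]
force: [0.5, 0.1, -1.8]
grip_width: 0.347
grip_force: 49.7
shift [ -90.  -538.7 -276.7] turn [-0.001  0.001 -0.33 ] j6 1.24 curyaw -0.33 pos [ 450.4 -205.6   53. ]
```

```bash
python3 -m jog '[{"tx":0,"ty":0,"tz":-60,"ax":0,"ay":0,"az":0,"jaw":1},{"tx":0,"ty":0,"tz":-60,"ax":0,"ay":0,"az":-0.165,"jaw":1},{"tx":0,"ty":0,"tz":-60,"ax":0,"ay":0,"az":-0.165,"jaw":1},{"tx":10,"ty":-50,"tz":-30,"ax":0,"ay":0,"az":0,"jaw":1},{"tx":10,"ty":-60,"tz":0,"ax":0,"ay":0,"az":0,"jaw":1}]' 50 &&
python3 -m jog '[{"tx":10,"ty":-60,"tz":0,"ax":0,"ay":0,"az":0,"jaw":1},{"tx":10,"ty":-60,"tz":0,"ax":0,"ay":0,"az":0,"jaw":1},{"tx":10,"ty":-60,"tz":0,"ax":0,"ay":0,"az":0,"jaw":1},{"tx":10,"ty":-60,"tz":0,"ax":0,"ay":0,"az":0,"jaw":1},{"tx":10,"ty":-60,"tz":0,"ax":0,"ay":0,"az":0,"jaw":1}]' 50 &&
python3 -m jog '[{"tx":10,"ty":-60,"tz":0,"ax":0,"ay":0,"az":0,"jaw":1},{"tx":10,"ty":-55,"tz":0,"ax":0,"ay":0,"az":0,"jaw":1},{"tx":0,"ty":0,"tz":0,"ax":0,"ay":0,"az":0,"jaw":1},{"tx":0,"ty":0,"tz":0,"ax":0,"ay":0,"az":0,"jaw":1}]' 50
python3 - <<'E'
from h import *
np.set_printoptions(precision=1,suppress=True)
to(540,333,200,0); c=cap("wrist"); save(c,"w3")
for q,z in [("chamber",30),("lid_hinge",97),("latch_grip",130),("lid_edge",280)]:
  for d in place_of(q,"wrist")[:2]: print(q,round(d["conf"],2),np.array(d["centre"]),at_z(c,d["centre"],z),at_depth(c,d["centre"]))
P=cloud(c); D=c["depth"]>0
m=D&(abs(P[...,2]-30)<9)&(P[...,0]>420)&(P[...,0]<660)&(P[...,1]>220)&(P[...,1]<450)
print(m.sum(), cv2.minAreaRect(P[m][:,:2].astype(np.float32)), np.median(P[m],0))
E
```

```text
time_s: 4.47
eef_pos: [471.1, -95.2, 265.2]
ee_rot: [0.001, 1.0, -0.001, 0.002]
force: [0.0, 1.1, -2.3]
grip_width: 0.351
grip_force: 50.6
time_s: 5.1
eef_pos: [520.2, 206.1, 263.0]
ee_rot: [-0.0, 1.0, 0.0, 0.0]
force: [1.0, -0.8, -2.3]
grip_width: 0.345
grip_force: 50.6
time_s: 5.6
eef_pos: [540.3, 318.7, 262.5]
ee_rot: [0.0, 1.0, 0.0, -0.0]
force: [-0.3, -0.5, -2.1]
grip_width: 0.343
grip_force: 50.6
shift [ -0.3 -14.3  62.4] turn [0. 0. 0.] j6 1.92 curyaw 0.0 pos [540.3 318.7 262.5]
chamber 0.86 [308.8 204.1] [535.4 323.1  30. ] [535.2 323.1  29. ]
lid_hinge 0.82 [192.4 214.5] [542.4 421.3  97. ] [524.5 443.7  30. ]
lid_hinge 0.54 [462.9 238. ] [521.2 188.3  97. ] [535.9 206.9 140.8]
latch_grip 0.63 [465.5 242.7] [528.4 199.8 130. ] [532.5 204.8 141.7]
latch_grip 0.35 [193.3 215.5] [550.5 409.6 130. ] [523.2 443.2  29.4]
32350 ((546.1168212890625, 337.83905029296875), (225.1126251220703, 190.49729919433594), 86.4371109008789) [553.1 327.2  29.1]
```

View pics/w3.png

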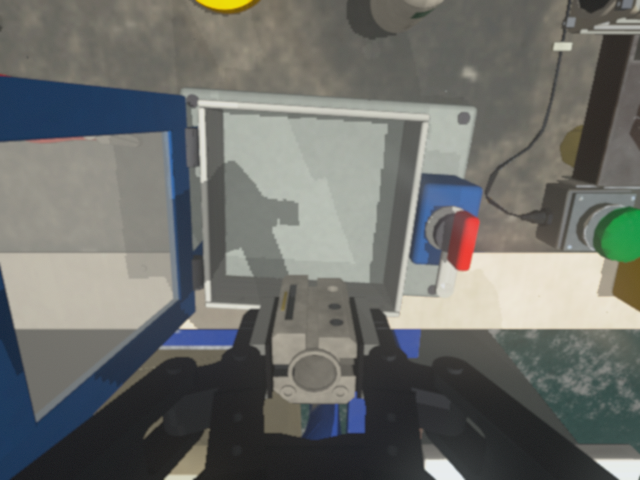

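The wrist view shows the chamber opening with corners at about (200,105), (428,118), (400,312) and (207,305). The lid is open on the left and the red latch is at (463,240). I'll fit the rim.

Run:
```python
from h import *
np.set_printoptions(precision=1,suppress=True)
c=cap("wrist"); P=cloud(c); D=c["depth"]>0
m=D&(abs(P[...,2]-30)<5)
n,l,st,_=cv2.connectedComponentsWithStats(cv2.morphologyEx(m.astype(np.uint8),2,np.ones((3,3))))
q=P[l==l[200,300]]; print("floor",len(q),cv2.minAreaRect(q[:,:2].astype(np.float32)))
m=D&(P[...,2]>86)&(P[...,2]<101)&(P[...,0]>430)&(P[...,0]<650)&(P[...,1]>225)&(P[...,1]<425)
m[310:]=0
n,l,st,_=cv2.connectedComponentsWithStats(m.astype(np.uint8))
for i in range(1,n):
  if st[i,4]>150:
    q=P[l==i]; print("rim",st[i],cv2.minAreaRect(q[:,:2].astype(np.float32)),np.median(q[:,2]))
# edge sample: rim outline per side
q=P[m]
for nm,sel in [("far",q[q[:,0]>590]),("near",q[q[:,0]<480]),("right",q[(q[:,1]<262)&(q[:,0]<600)&(q[:,0]>480)])]:
  if len(sel)>30:
    ax=0 if nm!="right" else 1; k=np.polyfit(sel[:,1-ax],sel[:,ax],1); print(nm,len(sel),k,sel.min(0),sel.max(0))
```

```text
floor 27908 ((536.266357421875, 322.735107421875), (173.4546356201172, 173.4699249267578), 86.45669555664062)
rim [ 185  101  245  209 6572] ((539.0296630859375, 323.5749206542969), (199.79759216308594, 184.10952758789062), 87.82276153564453) 93.52633075953355
far 2836 [  0.  617.2] [590.  226.2  86. ] [637.3 420.7 101. ]
near 935 [ -0.  465.5] [446.  234.8  86. ] [479.9 421.7 101. ]
right 1661 [ -0.  249.1] [480. 225.  86.] [600.  240.4  96.1]
```

Chamber centre is (536,323) and its yaw -0.062, with a floor fit of 173 mm square. Placing the first valve in the (+,+) slot at (573,356).

```bash
python3 -m jog '[{"tx":33,"ty":-37,"tz":20,"ax":0,"ay":0,"az":0.062,"jaw":1},{"tx":0,"ty":0,"tz":50,"ax":0,"ay":0,"az":0,"jaw":1},{"tx":0,"ty":0,"tz":50,"ax":0,"ay":0,"az":0,"jaw":1},{"tx":0,"ty":0,"tz":40,"ax":0,"ay":0,"az":0,"jaw":1},{"tx":0,"ty":0,"tz":0,"ax":0,"ay":0,"az":0,"jaw":1}]' 50; python3 -c "
from h import *
to(573,355.7,48.5,-0.062)"
```

```text
time_s: 6.52
eef_pos: [572.4, 355.1, 99.3]
ee_rot: [0.001, 1.0, -0.031, -0.003]
force: [0.0, 0.1, -2.4]
grip_width: 0.342
grip_force: 53.7
shift [ 0.8 -0.8 50.8] turn [ 0.003  0.006 -0.001] j6 2.02 curyaw -0.063 pos [572.4 355.1  99.3]
```

```bash
python3 -m jog '[{"tx":0,"ty":0,"tz":30,"ax":0,"ay":0,"az":0,"jaw":1},{"tx":0,"ty":0,"tz":18,"ax":0,"ay":0,"az":0,"jaw":1},{"tx":0,"ty":0,"tz":3,"ax":0,"ay":0,"az":0,"jaw":1},{"tx":0,"ty":0,"tz":0,"ax":0,"ay":0,"az":0,"jaw":1},{"tx":0,"ty":0,"tz":0,"ax":0,"ay":0,"az":0,"jaw":1}]' 50
```

```text
time_s: 7.15
eef_pos: [574.3, 356.3, 52.4]
ee_rot: [-0.0, 1.0, -0.031, 0.001]
force: [0.6, -0.6, -2.4]
grip_width: 0.341
grip_force: 54.0
```

```bash
python3 -m jog '[{"tx":0,"ty":0,"tz":3,"ax":0,"ay":0,"az":0,"jaw":1},{"tx":0,"ty":0,"tz":1,"ax":0,"ay":0,"az":0,"jaw":1},{"tx":0,"ty":0,"tz":0,"ax":0,"ay":0,"az":0,"jaw":1}]' 50 && python3 -m jog '[{"tx":0,"ty":0,"tz":0,"ax":0,"ay":0,"az":0,"jaw":0},{"tx":0,"ty":0,"tz":0,"ax":0,"ay":0,"az":0,"jaw":0},{"tx":0,"ty":0,"tz":-30,"ax":0,"ay":0,"az":0,"jaw":0},{"tx":0,"ty":0,"tz":-60,"ax":0,"ay":0,"az":0,"jaw":0},{"tx":0,"ty":0,"tz":-60,"ax":0,"ay":0,"az":0,"jaw":0}]' 50;  python3 -c "
from h import *
to(471.4,-280,265,0.05)"
```

```text
time_s: 7.52
eef_pos: [574.1, 356.2, 48.4]
ee_rot: [-0.0, 1.0, -0.031, 0.001]
force: [-1.3, -1.3, 6.1]
grip_width: 0.345
grip_force: 55.0
time_s: 8.15
eef_pos: [573.5, 355.9, 198.8]
ee_rot: [0.0, 1.0, -0.031, -0.0]
force: [0.8, 1.1, -0.0]
grip_width: 0.5
grip_force: 0.0
shift [-62.4 641.  -66.1] turn [ 0.     0.    -0.112] j6 2.02 curyaw -0.062 pos [573.5 355.9 198.8]
```

```bash
python3 -m jog '[{"tx":-6,"ty":54,"tz":-25,"ax":0,"ay":0,"az":0,"jaw":0},{"tx":-6,"ty":58,"tz":-15,"ax":0,"ay":0,"az":0,"jaw":0},{"tx":-6,"ty":61,"tz":0,"ax":0,"ay":0,"az":0,"jaw":0},{"tx":-6,"ty":61,"tz":0,"ax":0,"ay":0,"az":0,"jaw":0},{"tx":-6,"ty":61,"tz":0,"ax":0,"ay":0,"az":0,"jaw":0}]' && python3 -m jog '[{"tx":-6,"ty":61,"tz":0,"ax":0,"ay":0,"az":0,"jaw":0},{"tx":-6,"ty":61,"tz":0,"ax":0,"ay":0,"az":0,"jaw":0},{"tx":-6,"ty":61,"tz":0,"ax":0,"ay":0,"az":0,"jaw":0},{"tx":-6,"ty":61,"tz":0,"ax":0,"ay":0,"az":0,"jaw":0},{"tx":-5,"ty":61,"tz":0,"ax":0,"ay":0,"az":0,"jaw":0}]' && python3 -m jog '[{"tx":-4,"ty":41,"tz":40,"ax":0,"ay":0,"az":-0.112,"jaw":0},{"tx":0,"ty":0,"tz":30,"ax":0,"ay":0,"az":0,"jaw":0},{"tx":0,"ty":0,"tz":0,"ax":0,"ay":0,"az":0,"jaw":0}]'
python3 - <<'E'
from h import *
c=cap("wrist"); tops(c); to(471.4,-280,15,0.05)
E
```

```text
time_s: 8.78
eef_pos: [524.9, 61.6, 237.3]
ee_rot: [0.0, 1.0, -0.031, 0.0]
force: [0.8, -0.3, 0.1]
grip_width: 0.502
grip_force: 0.0
time_s: 9.4
eef_pos: [476.9, -241.1, 237.4]
ee_rot: [0.0, 1.0, -0.031, 0.0]
force: [0.6, 0.7, -0.2]
grip_width: 0.503
grip_force: 0.0
time_s: 9.78
eef_pos: [470.1, -279.5, 165.5]
ee_rot: [-0.001, 1.0, 0.024, -0.001]
force: [0.5, -0.1, 0.4]
grip_width: 0.503
grip_force: 0.0
px [ 294  211   42   41 1152] c [ 471.7 -280.3] size [29.7 30.1] yaw 0.04 z [47.3 49.1 50.8]
px [ 518  213   51   51 1350] c [ 474.7 -448.5] size [30.9 30.6] yaw 0.53 z [45.6 49.2 50.9]
px [ 391  265   47   47 1065] c [ 429.6 -359.1] size [31.1 30. ] yaw 0.53 z [46.6 49.1 50.8]
shift [  0.4   0.5 152.3] turn [-0.001  0.    -0.   ] j6 0.77 curyaw 0.05 pos [ 471.  -279.7  167.3]
```

```bash
python3 -m jog '[{"tx":0.5,"ty":0,"tz":50,"ax":0,"ay":0,"az":0,"jaw":0},{"tx":0,"ty":0,"tz":50,"ax":0,"ay":0,"az":0,"jaw":0},{"tx":0,"ty":0,"tz":35,"ax":0,"ay":0,"az":0,"jaw":0},{"tx":0,"ty":0,"tz":15,"ax":0,"ay":0,"az":0,"jaw":0},{"tx":0,"ty":0,"tz":0,"ax":0,"ay":0,"az":0,"jaw":0}]' && python3 -m jog '[{"tx":0,"ty":0,"tz":0,"ax":0,"ay":0,"az":0,"jaw":1},{"tx":0,"ty":0,"tz":0,"ax":0,"ay":0,"az":0,"jaw":1},{"tx":0,"ty":0,"tz":0,"ax":0,"ay":0,"az":0,"jaw":1},{"tx":0,"ty":0,"tz":-20,"ax":0,"ay":0,"az":0,"jaw":1},{"tx":0,"ty":0,"tz":-40,"ax":0,"ay":0,"az":0,"jaw":1}]' 50; python3 -c "
from h import *
to(568.7,285.9,260,-0.062)"
```

```text
time_s: 10.45
eef_pos: [472.1, -279.9, 18.0]
ee_rot: [0.0, 1.0, 0.025, 0.0]
force: [-0.1, 0.3, 0.1]
grip_width: 0.503
grip_force: 0.0
time_s: 11.08
eef_pos: [470.9, -279.3, 77.4]
ee_rot: [-0.001, 1.0, 0.025, -0.001]
force: [-0.2, -0.6, -1.5]
grip_width: 0.345
grip_force: 49.6
shift [ 125.4 -560.  -181.9] turn [-0.002  0.002  0.112] j6 0.77 curyaw 0.05 pos [ 470.9 -279.3   77.4]
```

```bash
python3 -m jog '[{"tx":0,"ty":0,"tz":-60,"ax":0,"ay":0,"az":0,"jaw":1},{"tx":0,"ty":0,"tz":-60,"ax":0,"ay":0,"az":0,"jaw":1},{"tx":5,"ty":-26,"tz":-40,"ax":0,"ay":0,"az":0,"jaw":1},{"tx":13,"ty":-56,"tz":0,"ax":0,"ay":0,"az":0,"jaw":1},{"tx":13,"ty":-58,"tz":0,"ax":0,"ay":0,"az":0,"jaw":1}]' && python3 -m jog '[{"tx":13,"ty":-58,"tz":0,"ax":0,"ay":0,"az":0,"jaw":1},{"tx":13,"ty":-58,"tz":0,"ax":0,"ay":0,"az":0,"jaw":1},{"tx":13,"ty":-58,"tz":0,"ax":0,"ay":0,"az":0,"jaw":1},{"tx":13,"ty":-58,"tz":0,"ax":0,"ay":0,"az":0,"jaw":1},{"tx":13,"ty":-58,"tz":0,"ax":0,"ay":0,"az":0,"jaw":1}]' && python3 -m jog '[{"tx":13,"ty":-58,"tz":0,"ax":0,"ay":0,"az":0,"jaw":1},{"tx":13,"ty":-58,"tz":0,"ax":0,"ay":0,"az":0,"jaw":1},{"tx":3,"ty":-14,"tz":0,"ax":0,"ay":0,"az":0.112,"jaw":1},{"tx":0,"ty":0,"tz":20,"ax":0,"ay":0,"az":0,"jaw":1},{"tx":0,"ty":0,"tz":0,"ax":0,"ay":0,"az":0,"jaw":1}]'
python3 - <<'E'
from h import *
c=cap("wrist"); tops(c,(440,640,225,420),74,92); to(568.7,285.9,49,-0.062)
E
```

```text
time_s: 11.7
eef_pos: [495.5, -137.0, 238.2]
ee_rot: [0.0, 1.0, 0.024, 0.001]
force: [1.4, -0.9, -1.2]
grip_width: 0.347
grip_force: 49.9
time_s: 12.32
eef_pos: [545.9, 156.4, 238.0]
ee_rot: [0.0, 1.0, 0.025, 0.001]
force: [1.2, -0.2, -1.7]
grip_width: 0.347
grip_force: 49.9
time_s: 12.95
eef_pos: [567.7, 285.7, 216.2]
ee_rot: [0.0, 1.0, -0.031, -0.001]
force: [-0.6, -0.4, -2.3]
grip_width: 0.343
grip_force: 49.9
px [134 148 257   4 638] c [628.9 317.7] size [179.9   0.9] yaw 1.51 z [76.6 84.6 91.5]
px [ 137  159   88  206 2451] c [537.7 408.5] size [177.7  41.6] yaw 0.18 z [75.8 83.1 90.4]
px [373 159  14 150 650] c [554.3 235.5] size [  1.3 126.3] yaw 1.51 z [75.9 83.4 90.7]
px [ 204  207   41   39 1050] c [571.2 355.2] size [30.1 30.7] yaw 1.5 z [76.7 79.  80.7]
px [385 222  10  86 397] c [533.9 228.5] size [ 4.5 70. ] yaw 1.53 z [79.8 87.1 91.4]
shift [  0.5  -0.4 168.4] turn [ 0.     0.001 -0.   ] j6 1.91 curyaw -0.062 pos [568.2 285.6 217.4]
```

```bash
python3 -m jog '[{"tx":0.5,"ty":0,"tz":50,"ax":0,"ay":0,"az":0,"jaw":1},{"tx":0,"ty":0,"tz":50,"ax":0,"ay":0,"az":0,"jaw":1},{"tx":0,"ty":0,"tz":40,"ax":0,"ay":0,"az":0,"jaw":1},{"tx":0,"ty":0,"tz":20,"ax":0,"ay":0,"az":0,"jaw":1},{"tx":0,"ty":0,"tz":5,"ax":0,"ay":0,"az":0,"jaw":1}]' && python3 -m jog '[{"tx":0,"ty":0,"tz":2,"ax":0,"ay":0,"az":0,"jaw":1},{"tx":0,"ty":0,"tz":1,"ax":0,"ay":0,"az":0,"jaw":1},{"tx":0,"ty":0,"tz":0,"ax":0,"ay":0,"az":0,"jaw":1}]'
```

```text
time_s: 13.62
eef_pos: [569.1, 285.4, 52.1]
ee_rot: [0.0, 1.0, -0.031, -0.0]
force: [0.5, -0.1, -1.2]
grip_width: 0.346
grip_force: 49.9
time_s: 14.0
eef_pos: [569.3, 285.8, 49.9]
ee_rot: [-0.0, 1.0, -0.031, 0.0]
force: [-0.4, -0.2, -1.1]
grip_width: 0.348
grip_force: 49.9
```

```bash
python3 -m jog '[{"tx":0,"ty":0,"tz":1.5,"ax":0,"ay":0,"az":0,"jaw":1},{"tx":0,"ty":0,"tz":0,"ax":0,"ay":0,"az":0,"jaw":1}]' && python3 -m jog '[{"tx":0,"ty":0,"tz":0,"ax":0,"ay":0,"az":0,"jaw":0},{"tx":0,"ty":0,"tz":0,"ax":0,"ay":0,"az":0,"jaw":0},{"tx":0,"ty":0,"tz":-30,"ax":0,"ay":0,"az":0,"jaw":0},{"tx":0,"ty":0,"tz":-60,"ax":0,"ay":0,"az":0,"jaw":0},{"tx":0,"ty":0,"tz":-60,"ax":0,"ay":0,"az":0,"jaw":0}]' 50;  python3 -c "
from h import *
to(429.6,-359,265,0.53)"
```

```text
time_s: 14.25
eef_pos: [569.3, 285.9, 49.1]
ee_rot: [-0.0, 1.0, -0.031, 0.001]
force: [-1.8, -2.4, 6.9]
grip_width: 0.349
grip_force: 51.0
time_s: 14.88
eef_pos: [568.7, 285.6, 199.2]
ee_rot: [0.0, 1.0, -0.031, -0.0]
force: [0.5, 0.5, -0.2]
grip_width: 0.502
grip_force: 0.0
shift [-98.8 652.  -65.6] turn [-0.     0.001 -0.592] j6 1.91 curyaw -0.062 pos [568.7 285.6 199.2]
```

```bash
python3 -m jog '[{"tx":-8,"ty":54,"tz":-25,"ax":0,"ay":0,"az":0,"jaw":0},{"tx":-9,"ty":58,"tz":-15,"ax":0,"ay":0,"az":0,"jaw":0},{"tx":-9,"ty":60,"tz":0,"ax":0,"ay":0,"az":0,"jaw":0},{"tx":-9,"ty":60,"tz":0,"ax":0,"ay":0,"az":0,"jaw":0},{"tx":-9,"ty":60,"tz":0,"ax":0,"ay":0,"az":0,"jaw":0}]' && python3 -m jog '[{"tx":-9,"ty":60,"tz":0,"ax":0,"ay":0,"az":0,"jaw":0},{"tx":-9,"ty":60,"tz":0,"ax":0,"ay":0,"az":0,"jaw":0},{"tx":-9,"ty":60,"tz":0,"ax":0,"ay":0,"az":0,"jaw":0},{"tx":-9,"ty":60,"tz":0,"ax":0,"ay":0,"az":0,"jaw":0},{"tx":-9,"ty":60,"tz":0,"ax":0,"ay":0,"az":0,"jaw":0}]' && python3 -m jog '[{"tx":-10,"ty":60,"tz":0,"ax":0,"ay":0,"az":-0.148,"jaw":0},{"tx":0,"ty":0,"tz":25,"ax":0,"ay":0,"az":-0.148,"jaw":0},{"tx":0,"ty":0,"tz":25,"ax":0,"ay":0,"az":-0.148,"jaw":0},{"tx":0,"ty":0,"tz":20,"ax":0,"ay":0,"az":-0.148,"jaw":0},{"tx":0,"ty":0,"tz":0,"ax":0,"ay":0,"az":0,"jaw":0}]'
python3 - <<'E'
from h import *
c=cap("wrist"); tops(c); to(429.6,-359,17,0.53)
E
```

```text
time_s: 15.5
eef_pos: [506.3, -4.7, 237.8]
ee_rot: [0.0, 1.0, -0.031, 0.0]
force: [1.0, 0.0, -0.4]
grip_width: 0.498
grip_force: 0.0
time_s: 16.12
eef_pos: [442.6, -301.5, 237.8]
ee_rot: [0.0, 1.0, -0.031, 0.0]
force: [0.9, 0.3, -0.0]
grip_width: 0.507
grip_force: 0.0
time_s: 16.75
eef_pos: [429.2, -358.4, 166.5]
ee_rot: [-0.001, 0.965, 0.261, -0.001]
force: [0.3, 0.0, 0.2]
grip_width: 0.498
grip_force: 0.0
px [ 294  212   41   41 1118] c [ 429.9 -359.2] size [29.9 29.7] yaw 0.53 z [47.6 49.2 50.9]
px [ 427  221   46   40 1189] c [ 474.6 -448.8] size [30.  30.6] yaw 0.54 z [46.1 49.1 50.9]
shift [-1.000e-01  2.000e-01  1.508e+02] turn [-0.     0.    -0.003] j6 0.14 curyaw 0.527 pos [ 429.6 -358.9  167.8]
```

```bash
python3 -m jog '[{"tx":0.2,"ty":0,"tz":50,"ax":0,"ay":0,"az":0,"jaw":0},{"tx":0,"ty":0,"tz":50,"ax":0,"ay":0,"az":0,"jaw":0},{"tx":0,"ty":0,"tz":35,"ax":0,"ay":0,"az":0,"jaw":0},{"tx":0,"ty":0,"tz":15,"ax":0,"ay":0,"az":0,"jaw":0},{"tx":0,"ty":0,"tz":0,"ax":0,"ay":0,"az":0,"jaw":0}]' && python3 -m jog '[{"tx":0,"ty":0,"tz":0,"ax":0,"ay":0,"az":0,"jaw":1},{"tx":0,"ty":0,"tz":0,"ax":0,"ay":0,"az":0,"jaw":1},{"tx":0,"ty":0,"tz":0,"ax":0,"ay":0,"az":0,"jaw":1},{"tx":0,"ty":0,"tz":-20,"ax":0,"ay":0,"az":0,"jaw":1},{"tx":0,"ty":0,"tz":-40,"ax":0,"ay":0,"az":0,"jaw":1}]' 50 && python3 -m jog '[{"tx":0,"ty":0,"tz":-40,"ax":0,"ay":0,"az":0.148,"jaw":1},{"tx":0,"ty":0,"tz":-40,"ax":0,"ay":0,"az":0.148,"jaw":1},{"tx":0,"ty":0,"tz":-40,"ax":0,"ay":0,"az":0.148,"jaw":1},{"tx":0,"ty":0,"tz":-40,"ax":0,"ay":0,"az":0.148,"jaw":1},{"tx":0,"ty":0,"tz":0,"ax":0,"ay":0,"az":0,"jaw":1}]'; python3 -c "
from h import *
to(503.3,360.1,237,-0.062)"
```

```text
time_s: 17.42
eef_pos: [430.1, -359.1, 18.1]
ee_rot: [0.0, 0.965, 0.261, 0.0]
force: [0.1, -0.1, 0.2]
grip_width: 0.501
grip_force: 0.0
time_s: 18.05
eef_pos: [429.3, -358.2, 77.7]
ee_rot: [-0.001, 0.965, 0.262, -0.001]
force: [-0.5, -0.7, -2.3]
grip_width: 0.346
grip_force: 49.7
time_s: 18.68
eef_pos: [430.4, -359.5, 241.1]
ee_rot: [0.003, 0.999, -0.032, 0.002]
force: [0.5, -0.3, -3.0]
grip_width: 0.348
grip_force: 49.8
shift [ 2.740e+01 -7.228e+02  7.000e-01] turn [ 0.005 -0.004 -0.001] j6 0.73 curyaw -0.063 pos [ 430.4 -359.5  241.1]
```

```bash
python3 -m jog '[{"tx":2,"ty":-58,"tz":0,"ax":0,"ay":0,"az":0,"jaw":1},{"tx":2,"ty":-60,"tz":0,"ax":0,"ay":0,"az":0,"jaw":1},{"tx":2,"ty":-60,"tz":0,"ax":0,"ay":0,"az":0,"jaw":1},{"tx":2,"ty":-60,"tz":0,"ax":0,"ay":0,"az":0,"jaw":1},{"tx":2,"ty":-60,"tz":0,"ax":0,"ay":0,"az":0,"jaw":1}]' && python3 -m jog '[{"tx":2,"ty":-60,"tz":0,"ax":0,"ay":0,"az":0,"jaw":1},{"tx":2,"ty":-60,"tz":0,"ax":0,"ay":0,"az":0,"jaw":1},{"tx":2,"ty":-60,"tz":0,"ax":0,"ay":0,"az":0,"jaw":1},{"tx":2,"ty":-60,"tz":0,"ax":0,"ay":0,"az":0,"jaw":1},{"tx":3,"ty":-60,"tz":0,"ax":0,"ay":0,"az":0,"jaw":1}]' && python3 -m jog '[{"tx":3,"ty":-60,"tz":0,"ax":0,"ay":0,"az":0,"jaw":1},{"tx":3,"ty":-60,"tz":0,"ax":0,"ay":0,"az":0,"jaw":1},{"tx":0,"ty":-3,"tz":0,"ax":0,"ay":0,"az":0,"jaw":1},{"tx":0,"ty":0,"tz":20,"ax":0,"ay":0,"az":0,"jaw":1},{"tx":0,"ty":0,"tz":0,"ax":0,"ay":0,"az":0,"jaw":1}]'
python3 - <<'E'
from h import *
c=cap("wrist"); tops(c,(440,640,225,420),74,83); to(503.3,360.1,49,-0.062)
E
```

```text
time_s: 19.3
eef_pos: [457.7, -59.9, 236.9]
ee_rot: [-0.0, 1.0, -0.031, -0.0]
force: [1.2, -0.0, -1.4]
grip_width: 0.35
grip_force: 50.2
time_s: 19.92
eef_pos: [487.4, 238.7, 236.9]
ee_rot: [0.0, 1.0, -0.03, -0.0]
force: [0.8, -0.1, -1.1]
grip_width: 0.346
grip_force: 50.2
time_s: 20.55
eef_pos: [500.8, 358.1, 215.7]
ee_rot: [0.001, 1.0, -0.031, -0.002]
force: [0.0, 0.4, -1.8]
grip_width: 0.344
grip_force: 50.3
px [ 231   47  262  238 2947] c [537.  322.8] size [174.3 173.3] yaw 1.51 z [75.1 78.5 82.1]
px [ 386  109   45   44 1252] c [567.8 285. ] size [30.4 29.5] yaw 1.49 z [77.6 79.2 80.9]
px [ 290  111   42   43 1145] c [571.  355.3] size [29.9 29.1] yaw 1.51 z [77.9 79.2 80.7]
shift [  2.1  -2.1 168.2] turn [ 0.001  0.001 -0.   ] j6 2.06 curyaw -0.062 pos [501.4 358.3 217.2]
```

```bash
python3 -m jog '[{"tx":1.5,"ty":-1.5,"tz":50,"ax":0,"ay":0,"az":0,"jaw":1},{"tx":0,"ty":0,"tz":50,"ax":0,"ay":0,"az":0,"jaw":1},{"tx":0,"ty":0,"tz":40,"ax":0,"ay":0,"az":0,"jaw":1},{"tx":0,"ty":0,"tz":20,"ax":0,"ay":0,"az":0,"jaw":1},{"tx":0,"ty":0,"tz":5,"ax":0,"ay":0,"az":0,"jaw":1}]' && python3 -m jog '[{"tx":0,"ty":0,"tz":2,"ax":0,"ay":0,"az":0,"jaw":1},{"tx":0,"ty":0,"tz":1.5,"ax":0,"ay":0,"az":0,"jaw":1},{"tx":0,"ty":0,"tz":0,"ax":0,"ay":0,"az":0,"jaw":1}]'
```

```text
time_s: 21.22
eef_pos: [503.2, 360.0, 52.3]
ee_rot: [0.0, 1.0, -0.031, -0.0]
force: [0.2, 0.7, -1.5]
grip_width: 0.343
grip_force: 50.4
time_s: 21.6
eef_pos: [503.4, 360.7, 49.8]
ee_rot: [-0.0, 1.0, -0.031, 0.0]
force: [-0.0, -0.4, -1.1]
grip_width: 0.347
grip_force: 50.4
```

```bash
python3 -m jog '[{"tx":0,"ty":0,"tz":1.5,"ax":0,"ay":0,"az":0,"jaw":1},{"tx":0,"ty":0,"tz":0,"ax":0,"ay":0,"az":0,"jaw":1}]' && python3 -m jog '[{"tx":0,"ty":0,"tz":0,"ax":0,"ay":0,"az":0,"jaw":0},{"tx":0,"ty":0,"tz":0,"ax":0,"ay":0,"az":0,"jaw":0},{"tx":0,"ty":0,"tz":-30,"ax":0,"ay":0,"az":0,"jaw":0},{"tx":0,"ty":0,"tz":-60,"ax":0,"ay":0,"az":0,"jaw":0},{"tx":0,"ty":0,"tz":-60,"ax":0,"ay":0,"az":0,"jaw":0}]' 50;  python3 -c "
from h import *
to(474.6,-448.7,240,0.53)"
```

```text
time_s: 21.85
eef_pos: [503.5, 360.7, 49.4]
ee_rot: [-0.0, 1.0, -0.031, 0.001]
force: [-3.6, -2.5, 9.4]
grip_width: 0.347
grip_force: 51.8
time_s: 22.48
eef_pos: [503.0, 360.4, 199.2]
ee_rot: [0.0, 1.0, -0.031, -0.0]
force: [-0.2, 0.8, 0.3]
grip_width: 0.501
grip_force: 0.0
shift [ 22.  809.3 -40.6] turn [ 0.     0.001 -0.592] j6 2.07 curyaw -0.062 pos [503.  360.4 199.2]
```

```bash
python3 -m jog '[{"tx":2,"ty":54,"tz":-25,"ax":0,"ay":0,"az":0,"jaw":0},{"tx":2,"ty":58,"tz":-15,"ax":0,"ay":0,"az":0,"jaw":0},{"tx":2,"ty":60,"tz":0,"ax":0,"ay":0,"az":0,"jaw":0},{"tx":2,"ty":60,"tz":0,"ax":0,"ay":0,"az":0,"jaw":0},{"tx":2,"ty":60,"tz":0,"ax":0,"ay":0,"az":0,"jaw":0}]' && python3 -m jog '[{"tx":2,"ty":60,"tz":0,"ax":0,"ay":0,"az":0,"jaw":0},{"tx":2,"ty":60,"tz":0,"ax":0,"ay":0,"az":0,"jaw":0},{"tx":2,"ty":60,"tz":0,"ax":0,"ay":0,"az":0,"jaw":0},{"tx":2,"ty":60,"tz":0,"ax":0,"ay":0,"az":0,"jaw":0},{"tx":2,"ty":60,"tz":0,"ax":0,"ay":0,"az":0,"jaw":0}]' && python3 -m jog '[{"tx":1,"ty":60,"tz":0,"ax":0,"ay":0,"az":0,"jaw":0},{"tx":0,"ty":60,"tz":0,"ax":0,"ay":0,"az":-0.148,"jaw":0},{"tx":5,"ty":42,"tz":25,"ax":0,"ay":0,"az":-0.148,"jaw":0},{"tx":14,"ty":48,"tz":25,"ax":0,"ay":0,"az":-0.148,"jaw":0},{"tx":0,"ty":0,"tz":0,"ax":0,"ay":0,"az":-0.148,"jaw":0}]'
python3 - <<'E'
from h import *
c=cap("wrist"); tops(c); to(474.6,-448.7,17,0.53)
P=cloud(c); m=(c["depth"]>0)&(P[...,2]>10)&(P[...,2]<17)&(P[...,1]<-455)&(P[...,1]>-530)&(abs(P[...,0]-440)<30)
print("rim",np.percentile(P[m][:,1],[5,25,50,75,95]).round(1),m.sum())
E
```

```text
time_s: 23.1
eef_pos: [494.7, 66.7, 237.8]
ee_rot: [0.0, 1.0, -0.031, 0.0]
force: [1.7, -1.2, 0.7]
grip_width: 0.502
grip_force: 0.0
time_s: 23.72
eef_pos: [486.0, -233.5, 237.7]
ee_rot: [0.0, 1.0, -0.031, 0.0]
force: [0.9, -0.5, 1.2]
grip_width: 0.501
grip_force: 0.0
time_s: 24.35
eef_pos: [512.6, -437.8, 182.1]
ee_rot: [-0.003, 0.965, 0.263, -0.002]
force: [-0.4, 0.4, 0.6]
grip_width: 0.498
grip_force: 0.0
px [283 254  38  36 935] c [ 474.6 -449. ] size [30.2 29.8] yaw 0.54 z [46.1 49.1 50.8]
shift [-38.7  -8.9 167.6] turn [-0.004  0.001  0.009] j6 0.15 curyaw 0.539 pos [ 512.9 -437.   184.5]
rim [-525.5 -502.1 -500.  -498.1 -497.1] 488
```

```bash
python3 -m jog '[{"tx":-38.5,"ty":-9,"tz":30,"ax":0,"ay":0,"az":0,"jaw":0},{"tx":0,"ty":0,"tz":20,"ax":0,"ay":0,"az":0,"jaw":0},{"tx":0,"ty":0,"tz":0,"ax":0,"ay":0,"az":0,"jaw":0}]'; python3 -c "
from h import *
to(474.6,-448.8,17,0.53)"
```

```text
time_s: 24.78
eef_pos: [475.0, -447.4, 137.0]
ee_rot: [-0.001, 0.965, 0.261, -0.0]
force: [0.3, 1.0, 0.1]
grip_width: 0.497
grip_force: 0.0
shift [ -1.    1.3 120. ] turn [-0.002  0.    -0.002] j6 0.11 curyaw 0.528 pos [ 475.  -447.4  137. ]
```

```bash
python3 -m jog '[{"tx":-0.5,"ty":1,"tz":40,"ax":0,"ay":0,"az":0,"jaw":0},{"tx":0,"ty":0,"tz":40,"ax":0,"ay":0,"az":0,"jaw":0},{"tx":0,"ty":0,"tz":30,"ax":0,"ay":0,"az":0,"jaw":0},{"tx":0,"ty":0,"tz":9,"ax":0,"ay":0,"az":0,"jaw":0},{"tx":0,"ty":0,"tz":0,"ax":0,"ay":0,"az":0,"jaw":0}]' && python3 -m jog '[{"tx":0,"ty":0,"tz":0,"ax":0,"ay":0,"az":0,"jaw":1},{"tx":0,"ty":0,"tz":0,"ax":0,"ay":0,"az":0,"jaw":1},{"tx":0,"ty":0,"tz":0,"ax":0,"ay":0,"az":0,"jaw":1},{"tx":0,"ty":0,"tz":-20,"ax":0,"ay":0,"az":0,"jaw":1},{"tx":0,"ty":0,"tz":-40,"ax":0,"ay":0,"az":0,"jaw":1}]' 50 && python3 -m jog '[{"tx":0,"ty":0,"tz":-40,"ax":0,"ay":0,"az":0.148,"jaw":1},{"tx":0,"ty":0,"tz":-40,"ax":0,"ay":0,"az":0.148,"jaw":1},{"tx":0,"ty":0,"tz":-40,"ax":0,"ay":0,"az":0.148,"jaw":1},{"tx":0,"ty":0,"tz":-40,"ax":0,"ay":0,"az":0.148,"jaw":1},{"tx":0,"ty":0,"tz":0,"ax":0,"ay":0,"az":0,"jaw":1}]'; python3 -c "
from h import *
to(498.9,290.3,237,-0.062)"
```

```text
time_s: 25.4
eef_pos: [476.1, -449.4, 19.8]
ee_rot: [0.001, 0.965, 0.262, 0.0]
force: [-1.1, -1.4, -0.5]
grip_width: 0.503
grip_force: 0.0
time_s: 26.02
eef_pos: [475.0, -448.4, 79.0]
ee_rot: [-0.001, 0.965, 0.262, -0.001]
force: [0.9, -0.4, -1.7]
grip_width: 0.347
grip_force: 49.7
time_s: 26.65
eef_pos: [476.0, -449.7, 243.4]
ee_rot: [0.003, 1.0, -0.031, 0.002]
force: [0.3, 0.6, -3.2]
grip_width: 0.341
grip_force: 49.9
shift [ -23.5 -740.     2. ] turn [ 0.006 -0.005 -0.001] j6 0.7 curyaw -0.063 pos [ 476.  -449.7  243.4]
```

```bash
python3 -m jog '[{"tx":-2,"ty":-58,"tz":0,"ax":0,"ay":0,"az":0,"jaw":1},{"tx":-2,"ty":-60,"tz":0,"ax":0,"ay":0,"az":0,"jaw":1},{"tx":-2,"ty":-60,"tz":0,"ax":0,"ay":0,"az":0,"jaw":1},{"tx":-2,"ty":-60,"tz":0,"ax":0,"ay":0,"az":0,"jaw":1},{"tx":-2,"ty":-60,"tz":0,"ax":0,"ay":0,"az":0,"jaw":1}]' && python3 -m jog '[{"tx":-2,"ty":-60,"tz":0,"ax":0,"ay":0,"az":0,"jaw":1},{"tx":-2,"ty":-60,"tz":0,"ax":0,"ay":0,"az":0,"jaw":1},{"tx":-2,"ty":-60,"tz":0,"ax":0,"ay":0,"az":0,"jaw":1},{"tx":-2,"ty":-60,"tz":0,"ax":0,"ay":0,"az":0,"jaw":1},{"tx":-2,"ty":-60,"tz":0,"ax":0,"ay":0,"az":0,"jaw":1}]' && python3 -m jog '[{"tx":-2,"ty":-60,"tz":0,"ax":0,"ay":0,"az":0,"jaw":1},{"tx":-1,"ty":-60,"tz":0,"ax":0,"ay":0,"az":0,"jaw":1},{"tx":0,"ty":-22,"tz":0,"ax":0,"ay":0,"az":0,"jaw":1},{"tx":0,"ty":0,"tz":20,"ax":0,"ay":0,"az":0,"jaw":1},{"tx":0,"ty":0,"tz":0,"ax":0,"ay":0,"az":0,"jaw":1}]'
python3 - <<'E'
from h import *
c=cap("wrist"); tops(c,(440,640,225,420),74,83); to(498.9,290.3,49,-0.062)
E
```

```text
time_s: 27.28
eef_pos: [483.2, -148.8, 238.1]
ee_rot: [-0.0, 1.0, -0.03, -0.001]
force: [0.9, 0.3, -2.1]
grip_width: 0.347
grip_force: 50.2
time_s: 27.9
eef_pos: [491.9, 150.9, 238.2]
ee_rot: [0.0, 1.0, -0.03, -0.001]
force: [1.8, -0.2, -2.1]
grip_width: 0.342
grip_force: 50.2
time_s: 28.52
eef_pos: [497.4, 290.7, 216.8]
ee_rot: [0.001, 1.0, -0.03, -0.002]
force: [0.4, 0.5, -2.2]
grip_width: 0.344
grip_force: 50.3
px [ 129   49  263  236 2869] c [536.9 323.1] size [174.9 173.4] yaw 1.51 z [75.1 78.6 82. ]
px [ 295  109   42   44 1138] c [568.1 284.6] size [29.6 29.8] yaw 1.49 z [78.  79.2 80.8]
px [ 195  111   46   44 1235] c [571.2 355.3] size [30.2 29.9] yaw 1.5 z [77.5 79.  80.6]
px [391 128   8  94 133] c [531.6 227.8] size [ 1.5 70.4] yaw 1.51 z [78.3 80.6 82.4]
px [ 206  203   40   39 1054] c [503.4 359.4] size [30.2 30.3] yaw 1.5 z [76.7 79.  80.7]
shift [1.300e+00 1.000e-01 1.691e+02] turn [0.001 0.002 0.001] j6 1.96 curyaw -0.061 pos [498.  290.6 218.1]
```

```bash
python3 -m jog '[{"tx":1,"ty":0,"tz":50,"ax":0,"ay":0,"az":0,"jaw":1},{"tx":0,"ty":0,"tz":50,"ax":0,"ay":0,"az":0,"jaw":1},{"tx":0,"ty":0,"tz":40,"ax":0,"ay":0,"az":0,"jaw":1},{"tx":0,"ty":0,"tz":20,"ax":0,"ay":0,"az":0,"jaw":1},{"tx":0,"ty":0,"tz":5,"ax":0,"ay":0,"az":0,"jaw":1}]' && python3 -m jog '[{"tx":0,"ty":0,"tz":2,"ax":0,"ay":0,"az":0,"jaw":1},{"tx":0,"ty":0,"tz":1.5,"ax":0,"ay":0,"az":0,"jaw":1},{"tx":0,"ty":0,"tz":0,"ax":0,"ay":0,"az":0,"jaw":1}]'
```

```text
time_s: 29.2
eef_pos: [499.5, 290.4, 53.3]
ee_rot: [0.0, 1.0, -0.031, -0.001]
force: [-0.5, -0.3, -1.2]
grip_width: 0.341
grip_force: 50.3
time_s: 29.58
eef_pos: [499.8, 291.0, 50.7]
ee_rot: [-0.0, 1.0, -0.031, 0.0]
force: [-0.0, -0.3, -2.7]
grip_width: 0.34
grip_force: 50.3
```

```bash
python3 -m jog '[{"tx":0,"ty":0,"tz":2,"ax":0,"ay":0,"az":0,"jaw":1},{"tx":0,"ty":0,"tz":0,"ax":0,"ay":0,"az":0,"jaw":1}]' && python3 -m jog '[{"tx":0,"ty":0,"tz":0,"ax":0,"ay":0,"az":0,"jaw":0},{"tx":0,"ty":0,"tz":0,"ax":0,"ay":0,"az":0,"jaw":0},{"tx":0,"ty":0,"tz":-30,"ax":0,"ay":0,"az":0,"jaw":0},{"tx":0,"ty":0,"tz":-60,"ax":0,"ay":0,"az":0,"jaw":0},{"tx":0,"ty":0,"tz":-60,"ax":0,"ay":0,"az":0,"jaw":0}]' 50;  python3 -m jog '[{"tx":0,"ty":0,"tz":-60,"ax":0,"ay":0,"az":0,"jaw":1},{"tx":0,"ty":0,"tz":-60,"ax":0,"ay":0,"az":0,"jaw":1},{"tx":0,"ty":0,"tz":0,"ax":0,"ay":0,"az":0,"jaw":1}]'
python3 - <<'E'
from h import *
c=cap("wrist"); tops(c,(440,640,225,420),74,83); save(c,"w4")
for cam in ("top","side"):
  c=cap(cam)
  for d in place_of("lid_edge",cam)[:1]: print(d["conf"],at_depth(c,d["centre"],2))
P=cloud(c); m=(c["depth"]>0)&(abs(P[...,0]-545)<110)&(P[...,1]>415)&(P[...,1]<520)&(P[...,2]>110)&(P[...,2]<320)
q=P[m]; print(len(q),"z99",np.percentile(q[:,2],[50,98]),"y~z",np.polyfit(q[:,2],q[:,1],1),np.percentile(q[:,0],[2,98]))
to(496,484,310,-0.062)
E
```

```text
time_s: 29.82
eef_pos: [499.9, 291.1, 50.6]
ee_rot: [-0.0, 1.0, -0.031, 0.001]
force: [-6.6, -3.4, 17.4]
grip_width: 0.341
grip_force: 52.8
time_s: 30.45
eef_pos: [499.3, 290.8, 199.8]
ee_rot: [0.0, 1.0, -0.031, -0.0]
force: [0.2, 1.6, 0.1]
grip_width: 0.5
grip_force: 0.0
time_s: 30.82
eef_pos: [500.6, 291.3, 322.9]
ee_rot: [-0.002, 1.0, -0.031, 0.004]
force: [0.0, -0.0, -0.4]
grip_width: -0.0
grip_force: 0.0
px [187  74 178 173 992] c [536.8 322.9] size [173.3 173.5] yaw 1.51 z [75.  78.4 82.2]
px [365  76   5  81  98] c [578.8 234. ] size [ 0.5 75.3] yaw 1.51 z [74.9 78.8 82. ]
px [302 117  30  31 596] c [568.  284.6] size [29.2 28.9] yaw 1.51 z [77.9 79.2 80.7]
px [231 118  31  32 638] c [570.9 355.1] size [30.1 29.9] yaw 1.49 z [77.5 79.  80.8]
px [372 131   5  70  95] c [530.8 227.7] size [ 1.3 69.5] yaw 1.52 z [75.3 78.8 82.5]
px [302 185  28  29 523] c [499.8 289.8] size [28.9 29.9] yaw 1.51 z [77.4 79.2 81.1]
px [236 186  29  29 575] c [503.3 359.1] size [30.1 30.3] yaw 1.5 z [77.  79.  80.8]
0.73 [513.63902137 343.85078603 608.95908828]
0.85 [497.1920529  261.70426935 359.58352602]
2286 z99 [196.93726672 278.83202083] y~z [1.81245708e-01 4.04977542e+02] [450.7570883  630.75821505]
shift [ -15.2 -192.7    6.4] turn [ 0.001  0.003 -0.   ] j6 1.96 curyaw -0.062 pos [499.2 290.8 316.5]
```

View pics/w4.png

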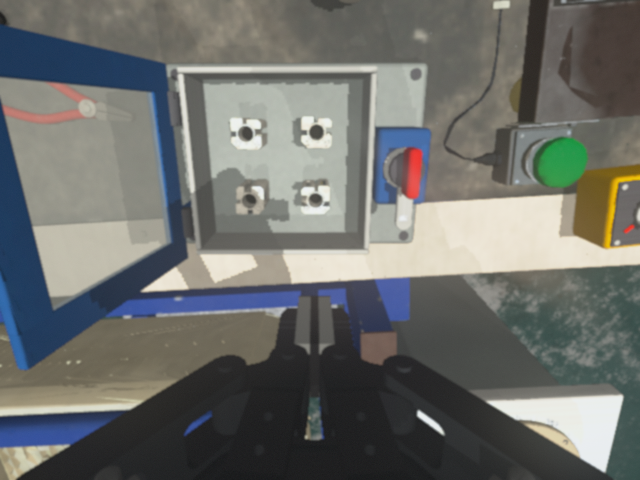

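All four valves stand in the chamber at (247,132), (316,132), (250,200) and (315,198). Next I go behind the lid, whose top edge is at y≈456, z≈283.

```bash
python3 -m jog '[{"tx":-4,"ty":-55,"tz":-5,"ax":0,"ay":0,"az":0,"jaw":1},{"tx":-4,"ty":-55,"tz":-5,"ax":0,"ay":0,"az":0,"jaw":1},{"tx":-4,"ty":-50,"tz":0,"ax":0,"ay":0,"az":0,"jaw":1},{"tx":-4,"ty":-40,"tz":0,"ax":0,"ay":0,"az":0,"jaw":1},{"tx":0,"ty":0,"tz":0,"ax":0,"ay":0,"az":0,"jaw":1}]'; python3 -c "
from h import *
to(496,490,250,-0.062)"
```

```text
time_s: 31.7
eef_pos: [495.1, 493.8, 325.0]
ee_rot: [0.001, 1.0, -0.03, -0.002]
force: [0.5, -0.5, -0.6]
grip_width: 0.001
grip_force: 0.0
shift [ 1.3  3.6 75. ] turn [0.002 0.003 0.003] j6 2.25 curyaw -0.059 pos [495.1 493.8 325. ]
```

```bash
python3 -m jog '[{"tx":0,"ty":0,"tz":40,"ax":0,"ay":0,"az":0,"jaw":1},{"tx":0,"ty":0,"tz":35,"ax":0,"ay":0,"az":0,"jaw":1},{"tx":0,"ty":0,"tz":0,"ax":0,"ay":0,"az":0,"jaw":1},{"tx":0,"ty":0,"tz":0,"ax":0,"ay":0,"az":0,"jaw":1}]' && python3 -m jog '[{"tx":0,"ty":26,"tz":-3,"ax":0,"ay":0,"az":0,"jaw":1},{"tx":0,"ty":26,"tz":-3,"ax":0,"ay":0,"az":0,"jaw":1},{"tx":0,"ty":25,"tz":-4,"ax":0,"ay":0,"az":0,"jaw":1},{"tx":0,"ty":0,"tz":0,"ax":0,"ay":0,"az":0,"jaw":1}]'
python3 - <<'E'
from h import *
to(496,412.5,260,-0.062)
c=cap("side"); save(c,"s2")
E
```

```text
time_s: 32.2
eef_pos: [496.5, 491.3, 255.0]
ee_rot: [-0.001, 1.0, -0.031, 0.001]
force: [0.3, -0.3, 0.4]
grip_width: 0.005
grip_force: 0.0
time_s: 32.7
eef_pos: [491.9, 414.0, 265.7]
ee_rot: [-0.001, 0.999, -0.032, 0.002]
force: [0.3, 1.1, -0.5]
grip_width: 0.001
grip_force: 0.0
shift [4.1 1.2 5.7] turn [-0.002 -0.003 -0.002] j6 2.15 curyaw -0.064 pos [491.9 414.  265.7]
```

View pics/s2.png

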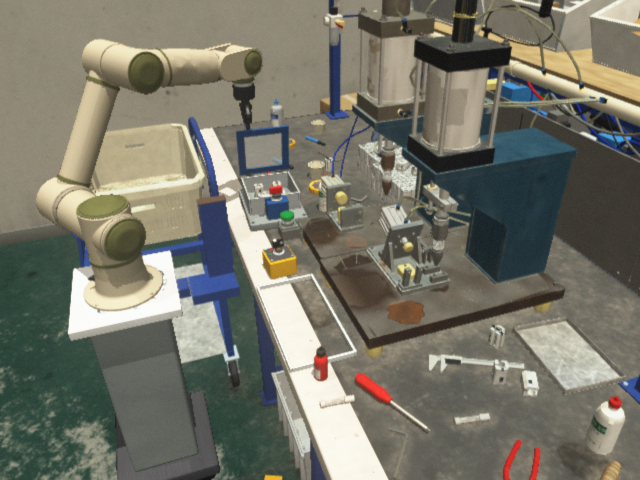

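The side view shows the finger behind the lid, which is now upright at about (263,150). I'll continue sweeping it down.

```bash
python3 -m jog '[{"tx":0,"ty":32,"tz":12,"ax":0,"ay":0,"az":0,"jaw":1},{"tx":0,"ty":30,"tz":15,"ax":0,"ay":0,"az":0,"jaw":1},{"tx":0,"ty":26,"tz":20,"ax":0,"ay":0,"az":0,"jaw":1},{"tx":0,"ty":22,"tz":25,"ax":0,"ay":0,"az":0,"jaw":1},{"tx":0,"ty":0,"tz":0,"ax":0,"ay":0,"az":0,"jaw":1}]' && python3 -m jog '[{"tx":0,"ty":16,"tz":28,"ax":0,"ay":0,"az":0,"jaw":1},{"tx":0,"ty":11,"tz":29,"ax":0,"ay":0,"az":0,"jaw":1},{"tx":0,"ty":4,"tz":14,"ax":0,"ay":0,"az":0,"jaw":1},{"tx":0,"ty":0,"tz":0,"ax":0,"ay":0,"az":0,"jaw":1}]'
python3 - <<'E'
from h import *
c=cap("top"); P=cloud(c)
print([ (yy,P[int(r),int(u)].round(0)) for yy,u,r in [(d["conf"],*d["centre"]) for d in place_of("lid_edge","top")[:2]]])
to(496,270,105,-0.062)
E
```

```text
time_s: 33.38
eef_pos: [484.2, 304.7, 190.4]
ee_rot: [0.0, 1.0, -0.032, -0.001]
force: [0.1, 0.6, 0.4]
grip_width: 0.001
grip_force: 0.0
time_s: 33.88
eef_pos: [482.7, 274.7, 120.3]
ee_rot: [0.0, 1.0, -0.031, -0.0]
force: [-0.1, -0.5, 0.0]
grip_width: -0.001
grip_force: 0.0
[(0.88, array([539., 230.,  96.]))]
shift [13.2  4.  16.3] turn [-0.001 -0.002  0.   ] j6 1.94 curyaw -0.062 pos [483.1 274.8 121.3]
```

```bash
python3 -m jog '[{"tx":0,"ty":0,"tz":10,"ax":0,"ay":0,"az":0,"jaw":1},{"tx":0,"ty":0,"tz":4,"ax":0,"ay":0,"az":0,"jaw":1},{"tx":0,"ty":0,"tz":0,"ax":0,"ay":0,"az":0,"jaw":1}]'
python3 - <<'E'
from h import *
c=cap("wrist"); save(c,"w5"); P=cloud(c)
for y in range(235,420,20):
  m=(c["depth"]>0)&(abs(P[...,1]-y)<4)&(P[...,0]>590)&(P[...,0]<620); print(y,np.median(P[m][:,2]).round(1) if m.any() else None)
E
```

```text
time_s: 34.35
eef_pos: [482.2, 273.9, 105.8]
ee_rot: [0.0, 1.0, -0.031, -0.0]
force: [-0.9, 0.9, 0.6]
grip_width: -0.004
grip_force: 0.0
235 104.4
255 102.7
275 102.2
295 102.2
315 102.1
335 102.0
355 102.0
375 101.9
395 None
415 None
```

View pics/w5.png

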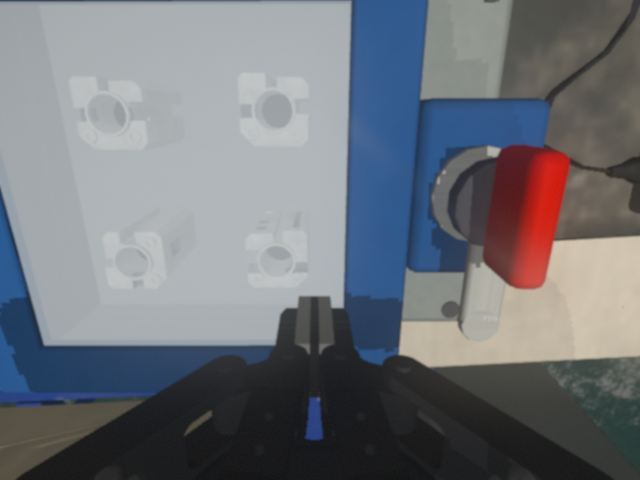

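The wrist view shows the lid down with the valves visible through the window. The red latch is at (528,215), its tongue pointing toward the robot. I'll press down to confirm contact.

```bash
python3 -m jog '[{"tx":0,"ty":0,"tz":1.5,"ax":0,"ay":0,"az":0,"jaw":1},{"tx":0,"ty":0,"tz":0,"ax":0,"ay":0,"az":0,"jaw":1}]';python3 -m jog '[{"tx":0,"ty":0,"tz":1,"ax":0,"ay":0,"az":0,"jaw":1},{"tx":0,"ty":0,"tz":0,"ax":0,"ay":0,"az":0,"jaw":1}]'
```

```text
time_s: 34.65
eef_pos: [482.5, 274.0, 105.1]
ee_rot: [-0.0, 1.0, -0.031, 0.0]
force: [-1.3, -0.7, 3.5]
grip_width: -0.0
grip_force: 1.9
time_s: 34.9
eef_pos: [482.6, 274.0, 104.9]
ee_rot: [-0.0, 1.0, -0.031, 0.0]
force: [-3.2, -2.1, 12.1]
grip_width: -0.004
grip_force: 6.0
```

Lid confirmed shut (12 N at z=105). Next is the latch: measure from above, then a half turn of the wrist so joint 6 has room for the clockwise turn.

```bash
python3 -m jog '[{"tx":0,"ty":0,"tz":-50,"ax":0,"ay":0,"az":0,"jaw":0},{"tx":10,"ty":20,"tz":-50,"ax":0,"ay":0,"az":0,"jaw":0},{"tx":15,"ty":30,"tz":-45,"ax":0,"ay":0,"az":0,"jaw":0},{"tx":15,"ty":20,"tz":0,"ax":0,"ay":0,"az":0,"jaw":0},{"tx":0,"ty":0,"tz":0,"ax":0,"ay":0,"az":0,"jaw":0}]'
python3 - <<'E'
from h import *
np.set_printoptions(precision=1,suppress=True)
def red(c):
  h=cv2.cvtColor(c["color"],cv2.COLOR_RGB2HSV); P=cloud(c)
  m=(h[...,1]>150)&((h[...,0]<8)|(h[...,0]>172))&(c["depth"]>0)&(P[...,2]>134)&(P[...,2]<150)&(abs(P[...,1]-203)<50)&(abs(P[...,0]-530)<60)
  q=P[m]; print("red",len(q),cv2.minAreaRect(q[:,:2].astype(np.float32)),np.median(q[:,2]))
c=cap("wrist"); red(c)
for d in place_of("latch_grip","wrist")[:2]: print(d["conf"],d["centre"],at_z(c,d["centre"],130))
to(529,203,200,-0.062)
print([at_z(c,d["centre"],97) for d in place_of("key_grip","wrist")[:2]])
c=cap("top"); red(c)
E
```

```text
time_s: 35.52
eef_pos: [518.5, 200.5, 248.5]
ee_rot: [0.0, 0.999, -0.032, -0.0]
force: [-0.4, -0.1, -0.8]
grip_width: 0.503
grip_force: 0.0
red 873 ((531.675537109375, 202.512451171875), (11.189209938049316, 41.107975006103516), 86.46739959716797) 141.40292001579076
0.74 [312.0, 219.2] [529.7 200.6 130. ]
shift [11.4 -1.8 48. ] turn [-0.  0. -0.] j6 1.79 curyaw -0.062 pos [517.6 201.9 248. ]
[]
red 0 ((0.0, 0.0), (0.0, 0.0), 0.0) nan
  return _methods._mean(a, axis=axis, dtype=dtype,
  ret = ret.dtype.type(ret / rcount)
```

```bash
python3 -m jog '[{"tx":13,"ty":0,"tz":0,"ax":0,"ay":0,"az":0,"jaw":0},{"tx":0,"ty":0,"tz":0,"ax":0,"ay":0,"az":-0.185,"jaw":0},{"tx":0,"ty":0,"tz":0,"ax":0,"ay":0,"az":-0.185,"jaw":0},{"tx":0,"ty":0,"tz":0,"ax":0,"ay":0,"az":-0.185,"jaw":0},{"tx":0,"ty":0,"tz":0,"ax":0,"ay":0,"az":-0.185,"jaw":0}]' >/dev/null && python3 -m jog '[{"tx":0,"ty":0,"tz":0,"ax":0,"ay":0,"az":-0.185,"jaw":0},{"tx":0,"ty":0,"tz":0,"ax":0,"ay":0,"az":-0.185,"jaw":0},{"tx":0,"ty":0,"tz":0,"ax":0,"ay":0,"az":-0.185,"jaw":0},{"tx":0,"ty":0,"tz":0,"ax":0,"ay":0,"az":-0.185,"jaw":0},{"tx":0,"ty":0,"tz":0,"ax":0,"ay":0,"az":-0.185,"jaw":0}]' >/dev/null && python3 -m jog '[{"tx":0,"ty":0,"tz":0,"ax":0,"ay":0,"az":-0.185,"jaw":0},{"tx":0,"ty":0,"tz":0,"ax":0,"ay":0,"az":-0.185,"jaw":0},{"tx":0,"ty":0,"tz":0,"ax":0,"ay":0,"az":-0.185,"jaw":0},{"tx":0,"ty":0,"tz":0,"ax":0,"ay":0,"az":-0.185,"jaw":0},{"tx":0,"ty":0,"tz":0,"ax":0,"ay":0,"az":-0.185,"jaw":0}]' >/dev/null && python3 -m jog '[{"tx":0,"ty":0,"tz":0,"ax":0,"ay":0,"az":-0.185,"jaw":0},{"tx":0,"ty":0,"tz":0,"ax":0,"ay":0,"az":-0.185,"jaw":0},{"tx":0,"ty":0,"tz":0,"ax":0,"ay":0,"az":-0.182,"jaw":0},{"tx":0,"ty":0,"tz":0,"ax":0,"ay":0,"az":0,"jaw":0}]'; python3 -c "
from h import *
to(530.7,202.0,117,-0.062)"
```

```text
time_s: 38.1
eef_pos: [530.6, 201.5, 248.4]
ee_rot: [-0.0, 0.031, 1.0, -0.0]
force: [-0.5, -0.1, 0.1]
grip_width: 0.502
grip_force: 0.0
shift [ -0.2   0.6 131.4] turn [-0.    -0.001 -0.   ] j6 -1.35 curyaw 3.079 pos [530.6 201.5 248.4]
```

```bash
python3 -m jog '[{"tx":0,"ty":0.5,"tz":50,"ax":0,"ay":0,"az":0,"jaw":0},{"tx":0,"ty":0,"tz":45,"ax":0,"ay":0,"az":0,"jaw":0},{"tx":0,"ty":0,"tz":25,"ax":0,"ay":0,"az":0,"jaw":0},{"tx":0,"ty":0,"tz":9,"ax":0,"ay":0,"az":0,"jaw":0},{"tx":0,"ty":0,"tz":0,"ax":0,"ay":0,"az":0,"jaw":0}]' && python3 -m jog '[{"tx":0,"ty":0,"tz":0,"ax":0,"ay":0,"az":0,"jaw":1},{"tx":0,"ty":0,"tz":0,"ax":0,"ay":0,"az":0,"jaw":1},{"tx":0,"ty":0,"tz":0,"ax":0,"ay":0,"az":0,"jaw":1},{"tx":0,"ty":0,"tz":0,"ax":0,"ay":0,"az":0,"jaw":1}]' 30
```

```text
time_s: 38.72
eef_pos: [531.1, 201.5, 119.9]
ee_rot: [0.0, 0.032, 1.0, 0.0]
force: [0.2, 0.7, 0.1]
grip_width: 0.5
grip_force: 0.0
time_s: 39.22
eef_pos: [531.6, 202.6, 120.9]
ee_rot: [0.001, 0.031, 1.0, 0.001]
force: [0.9, 6.8, 3.4]
grip_width: 0.133
grip_force: 33.3
```

```bash
python3 -m jog '[{"tx":0,"ty":0.7,"tz":0,"ax":0,"ay":0,"az":0.15,"jaw":1},{"tx":0,"ty":0,"tz":0,"ax":0,"ay":0,"az":0.15,"jaw":1},{"tx":0,"ty":0,"tz":0,"ax":0,"ay":0,"az":0.15,"jaw":1},{"tx":0,"ty":0,"tz":0,"ax":0,"ay":0,"az":0.15,"jaw":1},{"tx":0,"ty":0,"tz":0.5,"ax":0,"ay":0,"az":0.15,"jaw":1}]' 35 && python3 -m jog '[{"tx":0,"ty":0,"tz":1,"ax":0,"ay":0,"az":0.15,"jaw":1},{"tx":0,"ty":0,"tz":1,"ax":0,"ay":0,"az":0.15,"jaw":1},{"tx":0,"ty":0,"tz":1,"ax":0,"ay":0,"az":0.15,"jaw":1},{"tx":0,"ty":0,"tz":1,"ax":0,"ay":0,"az":0.15,"jaw":1},{"tx":0,"ty":0,"tz":0.5,"ax":0,"ay":0,"az":0.15,"jaw":1}]' 35 && python3 -m jog '[{"tx":0,"ty":0,"tz":0,"ax":0,"ay":0,"az":0.06,"jaw":1},{"tx":0,"ty":0,"tz":0,"ax":0,"ay":0,"az":0,"jaw":1}]' 35; python3 -c "
from h import *
to(531,202,120);print(sense()['wrist_torque'])"
```

```text
time_s: 39.85
eef_pos: [530.7, 201.3, 118.9]
ee_rot: [-0.0, 0.397, 0.918, -0.001]
force: [-1.8, -4.4, -4.4]
grip_width: 0.131
grip_force: 34.3
time_s: 40.48
eef_pos: [529.3, 200.8, 116.0]
ee_rot: [-0.001, 0.706, 0.708, -0.003]
force: [-15.9, -8.0, 16.6]
grip_width: 0.134
grip_force: 37.2
time_s: 40.72
eef_pos: [529.1, 200.8, 115.9]
ee_rot: [-0.001, 0.725, 0.689, -0.003]
force: [-14.4, -8.0, 14.5]
grip_width: 0.131
grip_force: 37.0
shift [ 1.2  1.8 -4.1] turn [-0.005  0.003 -0.   ] j6 0.21 curyaw 1.519 pos [529.1 200.8 115.9]
[-1.46109268  2.75026411 -0.10814122]
```

```bash
python3 -m jog '[{"tx":0,"ty":0,"tz":0,"ax":0,"ay":0,"az":0,"jaw":0},{"tx":0,"ty":0,"tz":0,"ax":0,"ay":0,"az":0,"jaw":0},{"tx":0,"ty":0,"tz":-40,"ax":0,"ay":0,"az":0,"jaw":0},{"tx":0,"ty":0,"tz":-50,"ax":0,"ay":0,"az":0,"jaw":0},{"tx":-40,"ty":0,"tz":-40,"ax":0,"ay":0,"az":0,"jaw":0}]' && python3 -m jog '[{"tx":0,"ty":0,"tz":0,"ax":0,"ay":0,"az":0,"jaw":0},{"tx":0,"ty":0,"tz":0,"ax":0,"ay":0,"az":0,"jaw":0}]'
python3 - <<'E'
from h import *
c=cap("wrist"); save(c,"w6")
h=cv2.cvtColor(c["color"],cv2.COLOR_RGB2HSV); P=cloud(c)
m=(h[...,1]>150)&((h[...,0]<8)|(h[...,0]>172))&(c["depth"]>0)&(P[...,2]>128)&(P[...,2]<150)&(abs(P[...,1]-203)<50)
q=P[m]; print("red",len(q),cv2.minAreaRect(q[:,:2].astype(np.float32)),np.median(q[:,2]))
to(452,-83,230)
E
```

```text
time_s: 41.35
eef_pos: [529.2, 163.0, 246.7]
ee_rot: [0.001, 0.724, 0.69, 0.001]
force: [0.1, -0.6, 0.4]
grip_width: 0.498
grip_force: 0.0
time_s: 41.6
eef_pos: [528.8, 162.2, 243.8]
ee_rot: [-0.0, 0.725, 0.689, -0.0]
force: [-0.3, 1.5, -1.6]
grip_width: 0.497
grip_force: 0.0
red 1862 ((625.405517578125, 225.7992706298828), (215.4393310546875, 40.90217208862305), 13.331414222717285) 135.9547036821491
shift [-249.   -64.1   13.5] turn [-0.002  0.    -0.   ] j6 0.14 curyaw 1.52 pos [528.6 162.5 243.4]
```

View pics/w6.png

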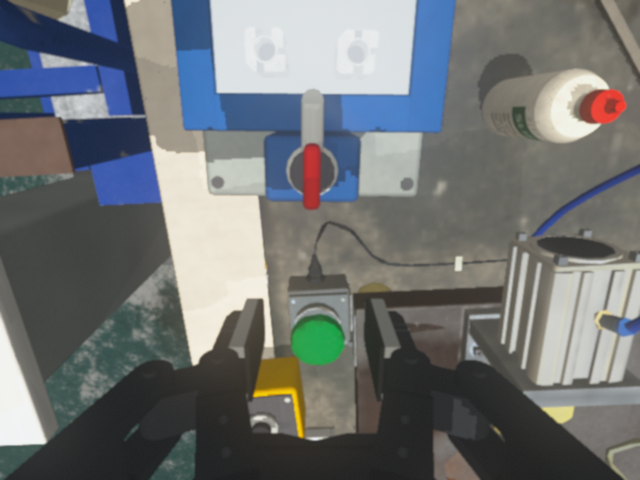

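Latch locked: the red bar and tongue lie over the lid edge at (312,100–205), and the handle has sunk 5 mm. On to the key.

```bash
python3 -m jog '[{"tx":-50,"ty":-13,"tz":0,"ax":0,"ay":0,"az":0,"jaw":0},{"tx":-50,"ty":-13,"tz":0,"ax":0,"ay":0,"az":0,"jaw":0},{"tx":-50,"ty":-13,"tz":0,"ax":0,"ay":0,"az":0,"jaw":0},{"tx":-50,"ty":-13,"tz":0,"ax":0,"ay":0,"az":0,"jaw":0},{"tx":-50,"ty":-12,"tz":13,"ax":0,"ay":0,"az":0,"jaw":0}]' && python3 -m jog '[{"tx":0,"ty":0,"tz":0,"ax":0,"ay":0,"az":0,"jaw":0},{"tx":0,"ty":0,"tz":0,"ax":0,"ay":0,"az":0,"jaw":0}]'
python3 - <<'E'
from h import *
c=cap("wrist"); im=c["color"][100:400,170:470]; cv2.imwrite("pics/w7.png",cv2.resize(im,None,fx=1.8,fy=1.8)[:,:,::-1])
P=cloud(c); m=(c["depth"]>0)&(P[...,2]>98)&(P[...,2]<118)&(abs(P[...,0]-455)<40)&(abs(P[...,1]+83)<40)
n,l,st,_=cv2.connectedComponentsWithStats(m.astype(np.uint8))
for i in range(1,n):
  if st[i,4]>40:
    q=P[l==i]; print(st[i],cv2.minAreaRect(q[:,:2].astype(np.float32)),np.median(q[:,2]))
for d in place_of("key_grip","wrist")[:2]: print(d["conf"],d["centre"],at_z(c,d["centre"],97))
to(452,-83,200)
E
```

```text
time_s: 42.28
eef_pos: [452.0, -85.3, 231.1]
ee_rot: [-0.0, 0.725, 0.689, 0.0]
force: [-0.3, 0.2, -0.1]
grip_width: 0.501
grip_force: 0.0
time_s: 42.52
eef_pos: [452.5, -83.6, 231.1]
ee_rot: [-0.001, 0.725, 0.689, -0.0]
force: [0.1, 0.9, 0.2]
grip_width: 0.499
grip_force: 0.0
[301 210  45  21 643] ((460.818359375, -77.88321685791016), (33.46397018432617, 9.641375541687012), 3.4331722259521484) 109.20534327898145
0.9 [321.0, 218.8] [459.31063097 -78.89701879  97.        ]
shift [ 0.2 -0.7 31.5] turn [-0. -0.  0.] j6 -0.39 curyaw 1.522 pos [452.7 -83.2 231.5]
```

View pics/w7.png

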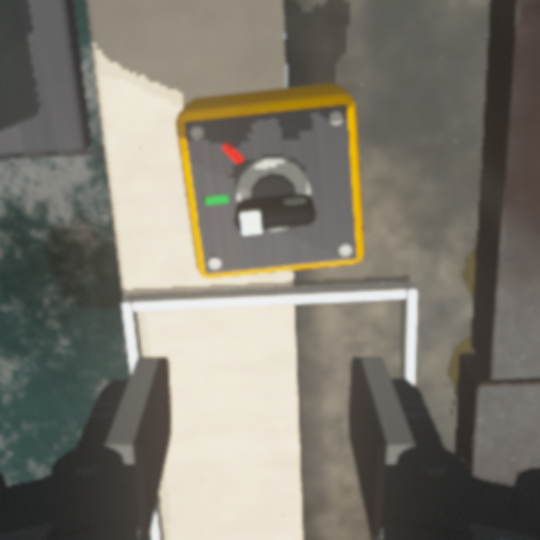

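The key head lies along x at about (275,212) in the crop, its white end toward the green mark, with red clockwise of it. Centre (460.3,-78.3), yaw 0.06.

```bash
python3 -m jog '[{"tx":5.3,"ty":7.5,"tz":0,"ax":0,"ay":0,"az":0,"jaw":0},{"tx":0,"ty":0,"tz":10,"ax":0,"ay":0,"az":0.183,"jaw":0},{"tx":0,"ty":0,"tz":10,"ax":0,"ay":0,"az":0.183,"jaw":0},{"tx":0,"ty":0,"tz":10,"ax":0,"ay":0,"az":0.183,"jaw":0},{"tx":0,"ty":0,"tz":10,"ax":0,"ay":0,"az":0.183,"jaw":0}]' >/dev/null && python3 -m jog '[{"tx":0,"ty":0,"tz":0,"ax":0,"ay":0,"az":0.183,"jaw":0},{"tx":0,"ty":0,"tz":0,"ax":0,"ay":0,"az":0.183,"jaw":0},{"tx":0,"ty":0,"tz":0,"ax":0,"ay":0,"az":0.183,"jaw":0},{"tx":0,"ty":0,"tz":0,"ax":0,"ay":0,"az":0.181,"jaw":0},{"tx":0,"ty":0,"tz":0,"ax":0,"ay":0,"az":0,"jaw":0}]'
python3 - <<'E'
from h import *
c=cap("wrist"); P=cloud(c); m=(c["depth"]>0)&(P[...,2]>98)&(P[...,2]<118)&(abs(P[...,0]-455)<40)&(abs(P[...,1]+83)<40)
n,l,st,_=cv2.connectedComponentsWithStats(m.astype(np.uint8))
for i in range(1,n):
  if st[i,4]>60: print(st[i],cv2.minAreaRect(P[l==i][:,:2].astype(np.float32)))
to(460.3,-78.3,83,0.06)
E
```

```text
time_s: 43.88
eef_pos: [460.6, -78.7, 191.6]
ee_rot: [-0.0, 1.0, 0.03, 0.0]
force: [-0.6, 0.0, 0.0]
grip_width: 0.499
grip_force: 0.0
[305 222  15  53 713] ((460.8349304199219, -78.20777893066406), (33.336021423339844, 9.186681747436523), 3.4819698333740234)
shift [ -0.2  -0.6 108.6] turn [-0.    -0.     0.003] j6 1.09 curyaw 0.063 pos [460.5 -78.9 191.6]
```

```bash
python3 -m jog '[{"tx":0,"ty":-0.5,"tz":45,"ax":0,"ay":0,"az":0,"jaw":0},{"tx":0,"ty":0,"tz":40,"ax":0,"ay":0,"az":0,"jaw":0},{"tx":0,"ty":0,"tz":20,"ax":0,"ay":0,"az":0,"jaw":0},{"tx":0,"ty":0,"tz":3,"ax":0,"ay":0,"az":0,"jaw":0},{"tx":0,"ty":0,"tz":0,"ax":0,"ay":0,"az":0,"jaw":0}]' && python3 -m jog '[{"tx":0,"ty":0,"tz":0,"ax":0,"ay":0,"az":0,"jaw":1},{"tx":0,"ty":0,"tz":0,"ax":0,"ay":0,"az":0,"jaw":1},{"tx":0,"ty":0,"tz":0,"ax":0,"ay":0,"az":0,"jaw":1},{"tx":0,"ty":0,"tz":0,"ax":0,"ay":0,"az":0,"jaw":1}]' 30
```

```text
time_s: 44.55
eef_pos: [460.6, -79.0, 84.3]
ee_rot: [0.0, 1.0, 0.03, 0.0]
force: [-0.1, 0.2, -0.2]
grip_width: 0.501
grip_force: 0.0
time_s: 45.05
eef_pos: [460.3, -77.4, 84.5]
ee_rot: [-0.001, 1.0, 0.029, 0.001]
force: [-0.3, 12.3, 7.7]
grip_width: 0.096
grip_force: 31.3
```

```bash
python3 -m jog '[{"tx":0,"ty":-1,"tz":0,"ax":0,"ay":0,"az":0.15,"jaw":1},{"tx":0,"ty":0,"tz":0,"ax":0,"ay":0,"az":0.16,"jaw":1},{"tx":0,"ty":0,"tz":0,"ax":0,"ay":0,"az":0.16,"jaw":1},{"tx":0,"ty":0,"tz":0,"ax":0,"ay":0,"az":0.16,"jaw":1},{"tx":0,"ty":0,"tz":0,"ax":0,"ay":0,"az":0.16,"jaw":1}]' 40 && python3 -m jog '[{"tx":0,"ty":0,"tz":0,"ax":0,"ay":0,"az":0.11,"jaw":1},{"tx":0,"ty":0,"tz":0,"ax":0,"ay":0,"az":0.05,"jaw":1},{"tx":0,"ty":0,"tz":0,"ax":0,"ay":0,"az":0,"jaw":1}]' 40
python3 - <<'E'
from h import *
to(460,-78,84); print(sense()["wrist_torque"].round(3))
c=cap("wrist"); save(c,"w8")
E
```

```text
time_s: 45.68
eef_pos: [460.0, -78.1, 84.5]
ee_rot: [0.0, 0.933, -0.36, 0.0]
force: [-4.3, 1.2, 7.3]
grip_width: 0.096
grip_force: 41.6
time_s: 46.05
eef_pos: [459.8, -78.1, 84.5]
ee_rot: [0.001, 0.903, -0.43, 0.0]
force: [-5.3, 0.7, 8.4]
grip_width: 0.096
grip_force: 49.8
shift [ 0.  -0.2  0.5] turn [ 0.001 -0.001 -0.   ] j6 2.04 curyaw -0.89 pos [459.8 -78.1  84.5]
[0.062 0.89  0.906]
```

View pics/w8.png

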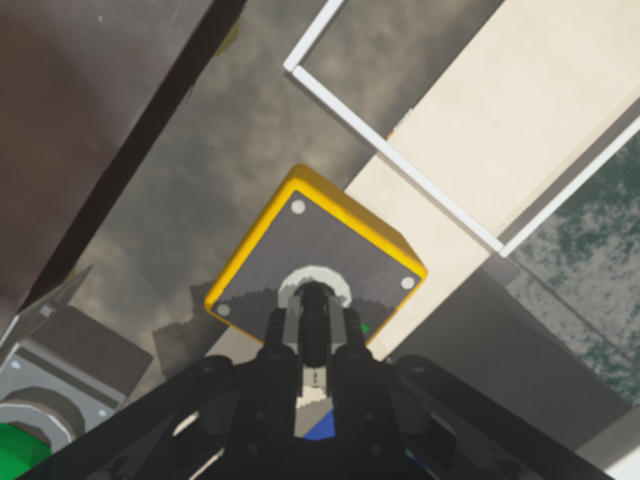

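The key head sits between the pads at (315,310), turned 0.95 rad. The wrist torque has jumped, so it is against the START stop. I'll hold, then release.

```bash
Z='x'; python3 -m jog '[{"tx":0,"ty":0,"tz":0,"ax":0,"ay":0,"az":0,"jaw":1},{"tx":0,"ty":0,"tz":0,"ax":0,"ay":0,"az":0,"jaw":1},{"tx":0,"ty":0,"tz":0,"ax":0,"ay":0,"az":0,"jaw":1},{"tx":0,"ty":0,"tz":0,"ax":0,"ay":0,"az":0,"jaw":1},{"tx":0,"ty":0,"tz":0,"ax":0,"ay":0,"az":0,"jaw":1}]' 40 && python3 -m jog '[{"tx":0,"ty":0,"tz":0,"ax":0,"ay":0,"az":0,"jaw":1},{"tx":0,"ty":0,"tz":0,"ax":0,"ay":0,"az":0,"jaw":1},{"tx":0,"ty":0,"tz":0,"ax":0,"ay":0,"az":0,"jaw":1},{"tx":0,"ty":0,"tz":0,"ax":0,"ay":0,"az":0,"jaw":1},{"tx":0,"ty":0,"tz":0,"ax":0,"ay":0,"az":0,"jaw":1}]' 40; python3 -c "
from h import *
print(sense()['wrist_torque'].round(2)); to(460,-78,84)"
python3 -m jog '[{"tx":0,"ty":0,"tz":0,"ax":0,"ay":0,"az":0,"jaw":-0.3},{"tx":0,"ty":0,"tz":0,"ax":0,"ay":0,"az":0,"jaw":-0.3},{"tx":0,"ty":0,"tz":0,"ax":0,"ay":0,"az":0,"jaw":-0.3},{"tx":0,"ty":0,"tz":-40,"ax":0,"ay":0,"az":0,"jaw":-0.3},{"tx":0,"ty":0,"tz":-60,"ax":0,"ay":0,"az":0,"jaw":-0.3}]' && python3 -m jog '[{"tx":0,"ty":0,"tz":-40,"ax":0,"ay":0,"az":0,"jaw":-0.3},{"tx":0,"ty":0,"tz":0,"ax":0,"ay":0,"az":0,"jaw":-0.3},{"tx":0,"ty":0,"tz":0,"ax":0,"ay":0,"az":0,"jaw":-0.3}]'
python3 - <<'E'
from h import *
c=cap("wrist"); P=cloud(c); m=(c["depth"]>0)&(P[...,2]>98)&(P[...,2]<118)&(abs(P[...,0]-455)<40)&(abs(P[...,1]+83)<40)
n,l,st,_=cv2.connectedComponentsWithStats(m.astype(np.uint8))
for i in range(1,n):
  if st[i,4]>60: print(st[i],cv2.minAreaRect(P[l==i][:,:2].astype(np.float32)))
t=cap("top"); a=cv2.resize(t["color"][190:320,120:500],(760,260)); cv2.imwrite("pics/t9.png",a[:,:,::-1])
E
```

```text
time_s: 46.72
eef_pos: [459.9, -78.1, 84.5]
ee_rot: [0.001, 0.903, -0.43, 0.0]
force: [-4.6, 0.1, 8.4]
grip_width: 0.099
grip_force: 49.6
time_s: 47.35
eef_pos: [459.8, -78.1, 84.5]
ee_rot: [0.001, 0.903, -0.43, 0.0]
force: [-4.5, 0.1, 8.9]
grip_width: 0.1
grip_force: 49.6
[0.11 0.84 0.88]
shift [ 0.  -0.2  0.5] turn [ 0.001 -0.001 -0.   ] j6 2.04 curyaw -0.889 pos [459.8 -78.1  84.5]
time_s: 47.98
eef_pos: [459.3, -77.8, 183.9]
ee_rot: [0.0, 0.902, -0.432, -0.002]
force: [-0.1, -1.4, 0.1]
grip_width: 0.653
grip_force: 0.0
time_s: 48.35
eef_pos: [459.6, -77.9, 222.7]
ee_rot: [0.0, 0.902, -0.431, -0.001]
force: [-0.0, -0.0, -0.5]
grip_width: 0.654
grip_force: 0.0
[295 216  40  36 660] ((460.1481628417969, -78.2169189453125), (33.72802734375, 9.65303897857666), 1.7786532640457153)
```

View pics/t9.png

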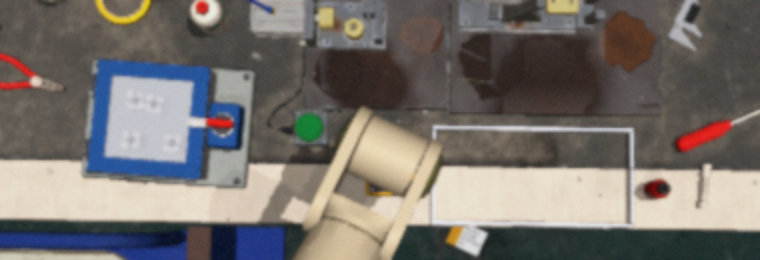

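The key is back at RUN (1.8°). In the top view the latch lies over the lid, but the upper two valves at (135,100) and (155,103) now look closer together. Checking through the window.

```bash
python3 - <<'E'
from h import *
to(490,200,260,0)
E
python3 -m jog '[{"tx":-50,"ty":-30,"tz":-20,"ax":0,"ay":0,"az":-0.18,"jaw":-0.3},{"tx":-40,"ty":-40,"tz":-20,"ax":0,"ay":0,"az":-0.18,"jaw":-0.3},{"tx":-30,"ty":-50,"tz":0,"ax":0,"ay":0,"az":-0.18,"jaw":-0.3},{"tx":-20,"ty":-55,"tz":0,"ax":0,"ay":0,"az":-0.18,"jaw":-0.3},{"tx":0,"ty":-60,"tz":0,"ax":0,"ay":0,"az":-0.18,"jaw":-0.3}]' && python3 -m jog '[{"tx":20,"ty":-50,"tz":0,"ax":0,"ay":0,"az":0,"jaw":-0.3},{"tx":20,"ty":-50,"tz":0,"ax":0,"ay":0,"az":0,"jaw":-0.3},{"tx":0,"ty":0,"tz":0,"ax":0,"ay":0,"az":0,"jaw":-0.3}]'
python3 - <<'E'
from h import *
c=cap("wrist"); save(c,"w10")
for d in place_of("valve0_c","wrist"): print(round(d["conf"],2),np.round(d["centre"]),at_z(c,d["centre"],56).round(0))
E
```

```text
shift [-197.3 -198.   -37.5] turn [ 0.     0.003 -0.892] j6 2.04 curyaw -0.892 pos [459.5 -77.8 222.3]
time_s: 49.08
eef_pos: [457.3, 214.0, 262.8]
ee_rot: [0.0, 1.0, 0.007, -0.001]
force: [0.6, -0.4, -0.5]
grip_width: 0.651
grip_force: 0.0
time_s: 49.45
eef_pos: [497.0, 314.8, 260.9]
ee_rot: [0.001, 1.0, 0.005, -0.002]
force: [0.0, -0.0, -0.3]
grip_width: 0.648
grip_force: 0.0
```

View pics/w10.png

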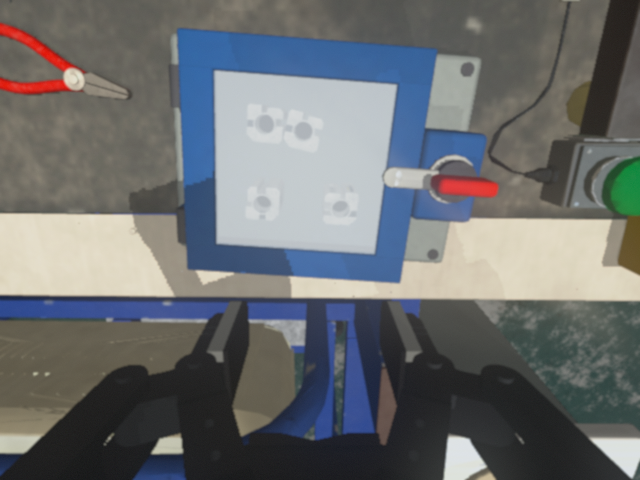

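Wrist view: all four valves stand on the chamber floor under the shut lid, at (265,123), (304,130), (263,203) and (341,207). One was knocked about 30 mm and is still upright beside its neighbour. The latch is locked, so I'm handing in.

```bash
python3 -c "
from rig import finish_job; print(finish_job())"
```

```text
the job is handed in; nothing more can be done
None
```

I handed the job in: all four valve bodies are standing in the washer, the lid is shut and latched, and the key was held at START for over a second and sprang back to RUN; one valve was knocked about 30 mm inside the chamber but still stands on its floor, so I left it.

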